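# Lock the specimen box with its slotted key

### The job

Lock up the specimen box: take the key from its stand, lower it into the lock and, pressing only lightly, turn it a little back and forth until you feel it drop over the hidden tang. Then turn it clockwise until the bolt is fully home in the keeper, draw the key out and stand it back upright in its stand. Be gentle, never force key or lock, and leave the vials, the claw and the marker where they are.

Things in the scene. Friction and masses are not known exactly. Their poses are not given: they have to be found in the camera images.
- lock_box: dark blue-grey steel box (fixed to the table; 130 mm deep along its x, 160 mm wide along its y, 70 mm high). On its front (-x) side a grey lock case, 50 mm deep, 64 mm wide and 86 mm high, with a round brass collar on top. Origin: centre of the underside of the box without the lock case; x to the rear (hinge side), z up.
- lock_mouth (a point): centre of the open mouth of the brass collar, on the vertical lock axis, 92 mm above the table; axes of the box. The mouth is a cone 33 mm wide at the top that narrows over 6 mm to a round well 25.5 mm wide, its floor 31 mm below the mouth. The key's sleeve fits the well.
- spindle_top (a point): on the lock axis 20 mm below the mouth: top of the hidden spindle, a flat tang 20 mm long, 6 mm thick, 11 mm high on the well's floor. The point has the box's axes, NOT the tang's: with the bolt drawn the tang lies along the box's x or up to 0.5 rad to either side, unknown. Turning friction of about 0.05 N m holds it; a key pressed down hard (over 10 N) may drag it along.
- bolt_home (a point): where the middle of the bolt's rear end face lies when the bolt is fully home through the dark keeper staple on the lid, 74.5 mm above the table; axes of the box. Clockwise from above locks: the tang stops where it points 0.95 rad clockwise of the box's x (other stop: 0.55 rad anticlockwise); it meets the bolt only 0.4 rad before that stop.
- bolt_tip (a point): middle of the rear (+x) end face of the brass bolt, a bar 47 x 8 x 9 mm that slides along the box's x on the lid, left of the lock axis. 8 mm in front of bolt_home when drawn, at bolt_home when home. It is pushed only by turning the spindle, and stays where it is left.
- key: loose slotted key, about 90 g, 96 mm long, standing upright in its stand. Origin: centre of its lower end; z up along the key. Steel sleeve 24 mm thick for the lowest 34 mm, then a 9 mm round rod, then a flat red bow, the place to grip.
- key_bow (a point): middle of the key's flat red bow, 80 mm above its lower end; axes of the key. The bow is 36 mm wide along x, 10 mm thick along y and reaches from 62 to 96 mm above the lower end.
- key_tip (a point): centre of the key's lower end; axes of the key. A slot 7.5 mm wide and 12 mm deep runs right across the end along the key's x. It fits the tang either way round (half a turn apart), within about 0.08 rad, and then drops 11 mm to the floor of the well. Forcing it means over 35 N between key and lock before it has dropped, or over 45 N at any time.
- key_stand: black round key stand (fixed to the table; foot 60 mm wide, cup 40 mm in outer diameter, 32 mm high). Its upright hole is 28 mm wide with a bevelled mouth 33 mm wide. Origin: centre of the underside, on the axis of the hole.
- stand_floor (a point): centre of the floor of the stand's hole, 8 mm above the table, where the key's lower end rests; z up
- gooseneck_lamp: black reading lamp, fixed, not part of the work: round foot far back, thin bent neck up to 200 mm high that runs from the foot towards the robot, left of the key stand, and a small head at its near end 40 to 90 mm above the table. Pass above or keep to its right. Origin: about the middle of the lamp, at table height.
- vial_a: loose glass specimen vial with white cap, 21 mm in diameter, 52 mm high, beside the box; origin centre of its underside. To be left alone.
- vial_b: loose glass specimen vial with white cap, 21 mm in diameter, 58 mm high, beside the box; origin centre of its underside. To be left alone.
- claw: loose dark curved claw, 58 mm long, 15 mm high, on the table in front of the box; origin centre of its underside. To be left alone.
- fine_marker: loose white marker pen with black cap, 137 mm long, 14 mm thick, on the table near the robot; origin centre of its underside. To be left alone.
Things that resemble listed ones, but are neither listed nor needed, are in the scene too. Of the things shaped like the key_stand, the black one is meant.

How it is judged:
By the outcome, as a careful person would: the job done as asked, in the order asked, and still so for the second after the job is handed in, with the robot touching nothing.
It also fails if it takes over 72 s, if anything falls off the work surface, if the arm or the gripper's body presses on something with over 40 N, if the wrist force passes 120 N, or if a joint passes its speed limit or range.

### The arm

A 6-joint arm with a two-finger parallel gripper is mounted at the origin on a cart in front of the work surface, level with it; the furniture and walls round the work are solid. World frame = base frame: x ahead of the robot, y to its left, z up, the work surface at z = 0. Lengths are in m, angles in rad, forces in N, time in s.
With the tool pointing down it reaches from about 0.25 to 0.775 m from the base axis. Payload 8.9 kg.
Tool frame: the origin (TCP) lies at the very end of the fingers, on their centre line; the grasp point (between the pads) lies 19 mm behind it; z points along the fingers, y is the direction in which the jaws open and shut (so a half turn about z gives the same grasp; the last joint's range is limited). The gripper opens to 85 mm and grips with 20 to 120 N. Pads are 22 mm wide; open, the fingers measure 114 mm over their backs; the gripper's body (76 mm by 85 mm) begins 54 mm behind the grasp point. The pads swing forward as they close: fully open they stand 13 mm farther back than shut.
Start: joints at [-0.139, 0.291, -0.153, 1.127, 0, 1.431], TCP at [0.525, 0, 0.193] pointing down, gripper open.
Joint ranges: [-2.52, 2.52], [-0.91, 1.74], [-1.3, 1.37], [-1.96, 2.02], [-1.52, 1.47], [-3.14, 3.14]. Speed limits (rad/s): [2.22, 2.22, 2.79, 3.14, 3.14, 3.14].

### API

Orientations are given as a rotation vector (axis times angle).
In Python, from cell import bot, viewer gives the robot as it stands.
- The arm moves only by the tool move_arm, never from a script. Its argument "moves" is a list of rows, each a list of 4 numbers: the shift along the tool's x, y, z scaled (see below), then the turn about the tool's z scaled (see below). In form: [[tx, ty, tz, turn], ...]. A call has 1 to 20 rows; each row is the pose to reach, as a shift and turn from the pose commanded when the call began, along the tool's axes at that moment; what a row does not reach only later rows make up. The controller multiplies each number of a shift by 0.5 m and each number of a turn by 1.5 rad. A row lasts 1/12 s, in which the tool goes at most 41.7 mm and 7.16 degrees, less where a joint would pass 70% of its speed; a pose out of reach is approached as far as the arm can. A call with a number of a shift or a turn outside -1 to 1 is refused whole. A call with a gripper value outside its range is refused whole. "claw" is the gripper's target within -1 to 1 (fully open at 1, half-way at 0, shut at -1), set as the call begins (left out, the last holds). The fingers move at their own pace and stop on an object; the grip force is fixed at half the most. Time passes only in rows, so rows that repeat a pose let the fingers close. It gives the time, the measured TCP pose, the force and the opening at its end, in the units of the state.
- bot.get_obs(): the state, without advancing time (a new reading comes with each control period).
- viewer.grab_frame(name): name is "scene" or "side" or "wrist"; returns a dict with "color" (480x640x3 uint8, blue, green, red), "range_z" (480x640 float32, m along the optical axis (not along the pixel's ray), 0 where there is no reading), "fx", "fy", "cx", "cy" (pixels), "cam_to_world" (4x4, takes a point from camera to world coordinates). Camera axes: x right, y down, z forward; pixel columns grow to the right and rows downward; lengths in m; the calibration is good to about 2 mm. A picture is of the moment at which its call begins.
- bot.job_done(): hands the job in, once; it reports no verdict.
The state is a dict: "time_s": time; "joints": joint angles; "dq": joint speeds; "tau": joint torques, N m; "tcp_pos": TCP position; "orientation": TCP orientation; "ft_force": force on the tool from outside, world axes, zero at the start; "ft_torque": the same for the moment, N m; "finger_gap": finger opening in m.
Only numpy, scipy, OpenCV 4.12 (cv2) and the standard library are available. Lean on these libraries where they do the work, as an engineer would, in place of code of your own. Each camera call takes 0.05 s, during which the arm holds its last target.

## Working session

There is one attempt and no reset: what is moved stays moved. The work goes in short steps, Python scripts to look and compute and a tool call to move; the robot and the scene stay as the last step left them, time stands still between calls to the robot, and variables do not carry over. Pictures are saved under pics/ and viewed, and the job is handed in when it is done.

Besides the shell and the picture viewer there is one more tool, called after "Request:" by a JSON object that holds its "name" and its "arguments". move_arm: Moves the arm, as the interface text tells. Its arguments: {"type":"object","properties":{"moves":{"type":"array"},"claw":{"type":"number"}},"required":["moves"]}

```bash
mkdir -p pics; ls
cat > h.py <<'E'
import numpy as np, cv2
from cell import bot, viewer
def grab(n):
    f=viewer.grab_frame(n); return f
def px2w(f,u,v,z=None,d=None):
    T=np.array(f["cam_to_world"]); r=np.array([(u-f["cx"])/f["fx"],(v-f["cy"])/f["fy"],1.0])
    R=T[:3,:3]@r; o=T[:3,3]
    if d is None and z is None: d=f["range_z"][int(v),int(u)]
    s=d if z is None else (z-o[2])/R[2]
    return o+s*R
def w2px(f,p):
    T=np.linalg.inv(np.array(f["cam_to_world"])); c=T[:3,:3]@np.array(p)+T[:3,3]
    return f["fx"]*c[0]/c[2]+f["cx"], f["fy"]*c[1]/c[2]+f["cy"]
E
python3 - <<'E'
from h import *
import pickle
print(bot.get_obs())
for n in ("scene","side","wrist"):
    f=grab(n); cv2.imwrite(f"pics/{n}0.png",f["color"]); pickle.dump(f,open(f"{n}0.pkl","wb")); print(n,f["fx"],np.round(f["cam_to_world"],3).tolist())
E
```

```text
pics
{'time_s': 0.0, 'joints': array([-1.39292393e-01,  2.91284040e-01, -1.54113773e-01,  1.12669168e+00,
        3.25614790e-05,  1.43151080e+00]), 'dq': array([-0.00186236,  0.00065239,  0.00171554, -0.00012913, -0.00044292,
       -0.00054166]), 'tau': array([-3.46096487e-03, -5.37150800e+01,  3.31364536e+01,  1.60375424e-02,
       -3.39078597e-04,  1.08972756e-05]), 'tcp_pos': array([5.24523467e-01, 8.65503803e-05, 1.92135064e-01]), 'orientation': array([-2.22070500e+00, -2.22068972e+00,  1.18177749e-03]), 'ft_force': array([ 0.97832628,  0.13281647, -0.28069036]), 'ft_torque': array([ 6.40968852e-05,  3.20854827e-02, -6.34343917e-02]), 'finger_gap': 0.0852562538343466}
scene 465.8896809058704 [[0.833, -0.287, 0.473, 0.109], [-0.553, -0.411, 0.725, -0.754], [-0.014, -0.865, -0.501, 0.494], [0.0, 0.0, 0.0, 1.0]]
side 620.0779920157669 [[0.594, 0.324, -0.737, 1.575], [0.805, -0.236, 0.545, -0.915], [0.003, -0.916, -0.401, 0.656], [0.0, 0.0, 0.0, 1.0]]
wrist 416.5798285460206 [[1.0, -0.001, -0.001, 0.525], [-0.001, -0.966, -0.26, 0.066], [-0.001, 0.26, -0.966, 0.373], [0.0, 0.0, 0.0, 1.0]]
```

View pics/scene0.png

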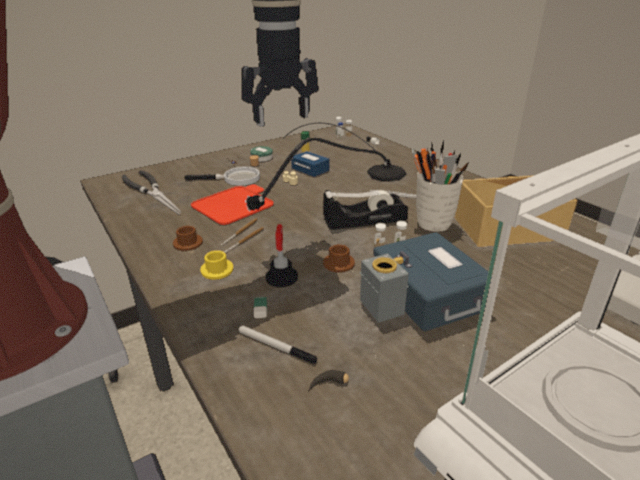

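View pics/side0.png

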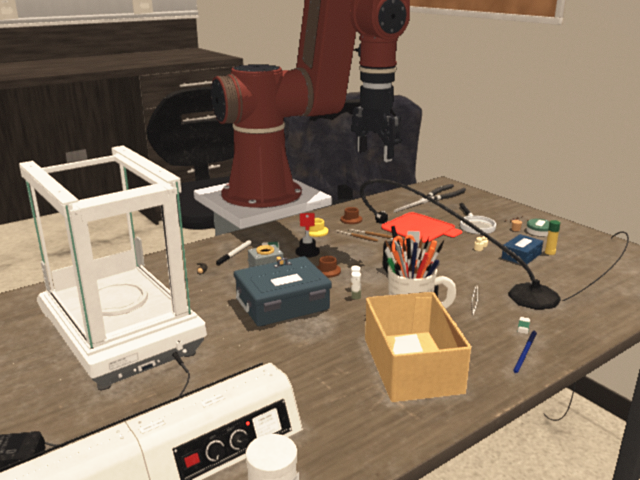

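View pics/wrist0.png

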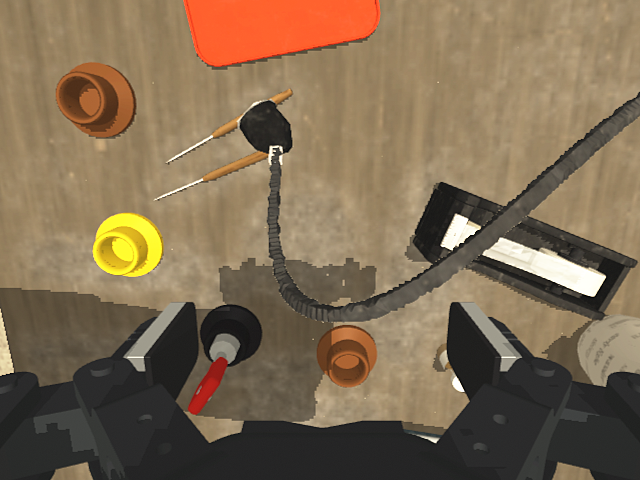

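The key (red bow, scene (281,240); side (307,220); wrist (208,385)) stands in the black stand, scene (281,274). The other stands are yellow (215,263) and brown (187,238), (340,258), so the black one is meant. The lock is the grey case with the brass collar at scene (385,268).

Run:
```python
from h import *
import pickle
F={n:pickle.load(open(n+"0.pkl","rb")) for n in("scene","side","wrist")}
def cloud(f,m):
    v,u=np.nonzero(m&(f["range_z"]>0)); d=f["range_z"][v,u]; T=np.array(f["cam_to_world"])
    P=np.stack([(u-f["cx"])/f["fx"]*d,(v-f["cy"])/f["fy"]*d,d],1)
    return P@T[:3,:3].T+T[:3,3],u,v
for n,box in (("scene",(255,215,300,262)),("side",(295,205,318,240)),("wrist",(180,350,235,420))):
    f=F[n]; hsv=cv2.cvtColor(f["color"],cv2.COLOR_BGR2HSV)
    m=((hsv[...,0]<8)|(hsv[...,0]>172))&(hsv[...,1]>150)&(hsv[...,2]>60)
    k=np.zeros_like(m); k[box[1]:box[3],box[0]:box[2]]=1; m&=k
    P,u,v=cloud(f,m); print(n,len(P),"med",np.median(P,0).round(4),"min",np.percentile(P,3,axis=0).round(4),"max",np.percentile(P,97,axis=0).round(4),"px",u.mean(),v.mean(),u.min(),u.max(),v.min(),v.max())
    xy=P[:,:2]-P[:,:2].mean(0); U,S,V=np.linalg.svd(xy,full_matrices=False); print("  dir",V[0],S/np.sqrt(len(P)))
a=F["scene"]["color"]; c=np.hstack([cv2.resize(a[200:310,240:350],(400,400),interpolation=cv2.INTER_CUBIC),cv2.resize(a[230:330,350:450],(400,400),interpolation=cv2.INTER_CUBIC)])
cv2.imwrite("pics/crop1.png",c)
a=F["side"]["color"]; cv2.imwrite("pics/crop2.png",cv2.resize(a[200:330,220:350],(600,600),interpolation=cv2.INTER_CUBIC))
```

```text
scene 150 med [ 0.4282 -0.1431  0.0922] min [ 0.4226 -0.1472  0.0697] max [ 0.4435 -0.1212  0.1031] px 278.7733333333333 237.17333333333335 276 282 224 250
  dir [-0.61361855 -0.78960261] [0.00970036 0.00255475]
side 191 med [ 0.4385 -0.1331  0.0894] min [ 0.4268 -0.1467  0.0668] max [ 0.4488 -0.1178  0.1056] px 306.72774869109946 219.76439790575915 300 314 213 229
  dir [ 0.8344526  -0.55107971] [0.01554419 0.00971354]
wrist 930 med [ 0.4378 -0.1218  0.1012] min [ 0.4225 -0.1431  0.0633] max [ 0.4471 -0.113   0.1043] px 207.7516129032258 385.347311827957 188 227 357 414
  dir [0.54814769 0.83638155] [0.01633769 0.00297128]
```

View pics/crop1.png

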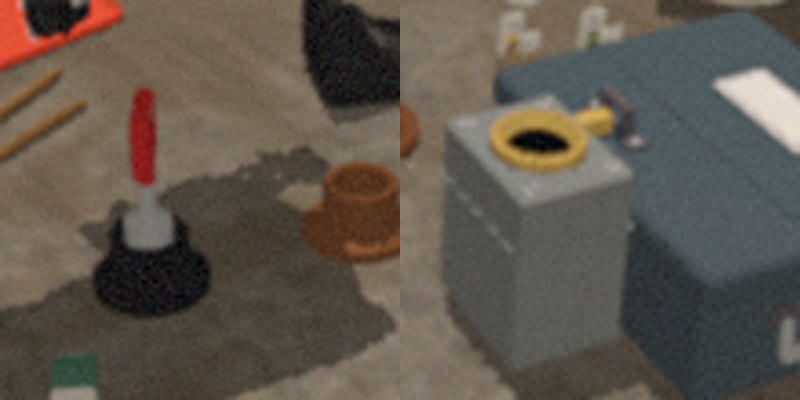

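View pics/crop2.png

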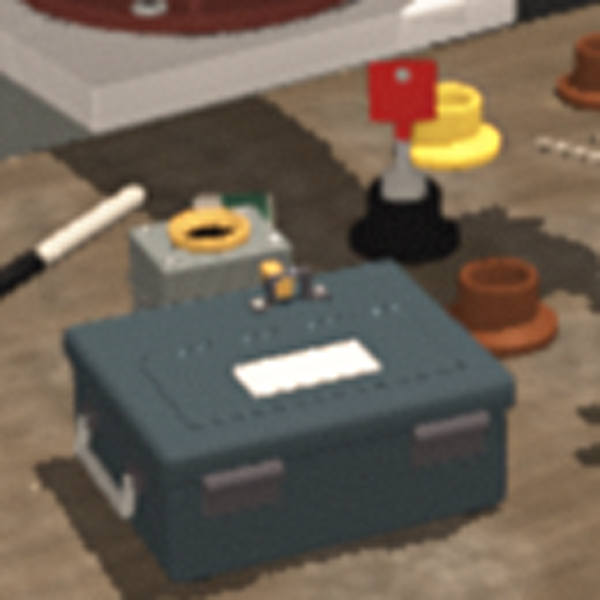

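```bash
cat >> h.py <<'E'
def cloud(f,m):
    v,u=np.nonzero(m&(f["range_z"]>0)); d=f["range_z"][v,u]; T=np.array(f["cam_to_world"])
    P=np.stack([(u-f["cx"])/f["fx"]*d,(v-f["cy"])/f["fy"]*d,d],1)
    return P@T[:3,:3].T+T[:3,3],u,v
E
python3 - <<'E'
from h import *
import pickle
F={n:pickle.load(open(n+"0.pkl","rb")) for n in("scene","side","wrist")}
for n in ("scene","side"):
    f=F[n]; P,u,v=cloud(f,np.ones((480,640),bool))
    m=(abs(P[:,2]-.07)<.004)&(P[:,0]>.4)&(P[:,0]<.8)&(P[:,1]<-.1)&(P[:,1]>-.5)
    im=np.zeros((480,640),np.uint8); im[v[m],u[m]]=255
    k,lab,st,_=cv2.connectedComponentsWithStats(im); i=1+np.argmax(st[1:,4]); print(n,st[i])
    Q=P[m][lab[v[m],u[m]]==i]
    r=cv2.minAreaRect((Q[:,:2]*1000).astype(np.float32)); print(r,cv2.boxPoints(r).round(1).tolist(),np.median(Q[:,2]))
    hsv=cv2.cvtColor(f["color"],cv2.COLOR_BGR2HSV)
    y=(hsv[...,0]>15)&(hsv[...,0]<35)&(hsv[...,1]>110)&(hsv[...,2]>60)
    x0,y0,x1,y1=(365,252,402,280) if n=="scene" else (250,240,283,258)
    k=np.zeros_like(y);k[y0:y1,x0:x1]=1;y&=k
    c,_=cv2.findContours(y.astype(np.uint8),cv2.RETR_EXTERNAL,cv2.CHAIN_APPROX_NONE); c=max(c,key=cv2.contourArea)[:,0]
    W=np.array([px2w(f,a,b,z=.092)[:2] for a,b in c]); 
    print("collar",cv2.fitEllipse((W*1000).astype(np.float32)),cv2.fitEllipse(c.astype(np.float32)))
    for r0 in [cv2.minEnclosingCircle((W*1000).astype(np.float32))]: print(r0)
f=F["wrist"];P,u,v=cloud(f,np.ones((480,640),bool))
g=cv2.cvtColor(f["color"],cv2.COLOR_BGR2GRAY)
m=(u>195)&(u<265)&(v>300)&(v<370)&(P[:,2]>.028)&(P[:,2]<.036); 
r=cv2.minEnclosingCircle((P[m][:,:2]*1000).astype(np.float32)); print("stand rim",m.sum(),r)
E
```

```text
scene [ 361  233  127   69 4323]
((590.846923828125, -316.35357666015625), (165.0515899658203, 184.80819702148438), 79.96453857421875) [[485.5, -381.5], [667.5, -413.70001220703125], [696.2000122070312, -251.1999969482422], [514.2000122070312, -219.0]] 0.06881842527784715
collar ((525.1511840820312, -309.044921875), (36.30168533325195, 51.13462829589844), 93.64762878417969) ((386.2403869628906, 264.17803955078125), (14.856586456298828, 29.090084075927734), 80.77437591552734)
((529.7728271484375, -311.5111999511719), 27.83799171447754)
side [ 234  256   98   45 2497]
((594.7390747070312, -316.70538330078125), (166.3111572265625, 186.33865356445312), 79.81546783447266) [[488.29998779296875, -382.1000061035156], [671.7000122070312, -415.0], [701.0999755859375, -251.3000030517578], [517.7000122070312, -218.39999389648438]] 0.07141516736421616
collar ((528.423583984375, -305.6199035644531), (36.261077880859375, 47.842254638671875), 66.20356750488281) ((264.4910888671875, 249.3824462890625), (9.37839412689209, 17.09440040588379), 90.17833709716797)
((527.722900390625, -307.41876220703125), 24.616968154907227)
stand rim 692 ((435.1849365234375, -128.80508422851562), 20.275911331176758)
```

Run:
```python
from h import *
import pickle
f=pickle.load(open("wrist0.pkl","rb"));P,u,v=cloud(f,np.ones((480,640),bool))
m=(P[:,2]>.036)&(P[:,2]<.25)&(v<320)&(u>230)
Q=P[m]
for a in np.arange(.40,.72,.02):
    s=Q[(Q[:,0]>=a)&(Q[:,0]<a+.02)]
    if len(s): print(round(a,2),len(s),"y",np.percentile(s[:,1],[1,50,99]).round(3),"z",np.percentile(s[:,2],[1,50,99]).round(3))
f=pickle.load(open("scene0.pkl","rb"));
for px in((380,228),(402,228),(348,253),(330,382),(300,350)): print(px,px2w(f,*px).round(3))
```

```text
0.46 649 y [0.051 0.068 0.082] z [0.061 0.072 0.076]
0.48 2784 y [-0.014  0.048  0.083] z [0.064 0.079 0.152]
0.5 1099 y [-0.026 -0.019  0.067] z [0.066 0.165 0.183]
0.52 667 y [-0.025 -0.02  -0.014] z [0.175 0.189 0.195]
0.54 1012 y [-0.021 -0.013 -0.004] z [0.191 0.197 0.199]
0.56 1340 y [-0.011  0.     0.011] z [0.192 0.198 0.25 ]
0.58 1192 y [0.002 0.013 0.023] z [0.188 0.195 0.199]
0.6 2157 y [-0.034  0.019  0.038] z [0.037 0.184 0.193]
0.62 2598 y [-0.02   0.016  0.052] z [0.038 0.072 0.185]
0.64 1321 y [-0.031  0.053  0.065] z [0.037 0.168 0.177]
0.66 1356 y [-0.039  0.064  0.077] z [0.062 0.155 0.166]
0.68 733 y [-0.047 -0.034  0.082] z [0.06  0.062 0.156]
0.7 876 y [-0.077 -0.046 -0.033] z [0.036 0.062 0.064]
(380, 228) [ 0.642 -0.159  0.049]
(402, 228) [ 0.675 -0.185  0.05 ]
(348, 253) [ 0.109 -0.754  0.494]
(330, 382) [ 0.367 -0.383 -0.001]
(300, 350) [ 0.358 -0.321  0.013]
```

Request:
{"name": "move_arm", "arguments": {"moves": [[0,0,-0.08,0],[0,0,-0.16,0],[0,0,-0.16,0],[-0.08,-0.06,-0.16,0.08],[-0.16,-0.12,-0.16,0.16],[-0.24,-0.179,-0.16,0.24],[-0.258,-0.179,-0.12,0.32],[-0.258,-0.179,-0.08,0.387],[-0.258,-0.179,-0.06,0.387],[-0.258,-0.179,-0.06,0.387]], "claw": 0.2}}

```text
time_s: 0.98
tcp_pos: [0.4338, -0.129, 0.2207]
orientation: [-2.763, -1.489, 0.003]
ft_force: [-0.5, 0.3, 0.4]
finger_gap: 0.0513
```

Run:
```python
from h import *
import pickle
o=bot.get_obs(); print(o["time_s"],o["tcp_pos"],o["orientation"],o["ft_force"],o["ft_torque"],o["finger_gap"],o["joints"])
f=grab("wrist"); cv2.imwrite("pics/wrist1.png",f["color"]); pickle.dump(f,open("wrist1.pkl","wb"))
P,u,v=cloud(f,np.ones((480,640),bool))
d=np.hypot(P[:,0]-.435,P[:,1]+.129)
m=(d<.03)&(P[:,2]>.028)&(P[:,2]<.035); print("rim",m.sum(),cv2.minEnclosingCircle((P[m][:,:2]*1000).astype(np.float32)))
hsv=cv2.cvtColor(f["color"],cv2.COLOR_BGR2HSV)[v,u]
r=(d<.035)&((hsv[:,0]<8)|(hsv[:,0]>172))&(hsv[:,1]>140)&(P[:,2]>.097)
Q=P[r]; print(len(Q),Q[:,2].max(),cv2.minAreaRect((Q[:,:2]*1000).astype(np.float32)))
```

```text
0.9833 [ 0.43383071 -0.12897703  0.22073508] [-2.76305917 -1.4889951   0.00314839] [-0.49597759  0.33061267  0.3757281 ] [0.0247561  0.05479328 0.02384568] 0.05131354998625991 [-4.50793297e-01  1.40320531e-01 -2.72755551e-01  1.16121728e+00
  5.18295801e-05  1.70224665e+00]
rim 701 ((434.7745056152344, -129.42636108398438), 20.01283073425293)
599 0.10548644093794846 ((434.7557678222656, -129.2576904296875), (35.85972595214844, 9.664787292480469), 56.46950912475586)
```

View pics/wrist1.png

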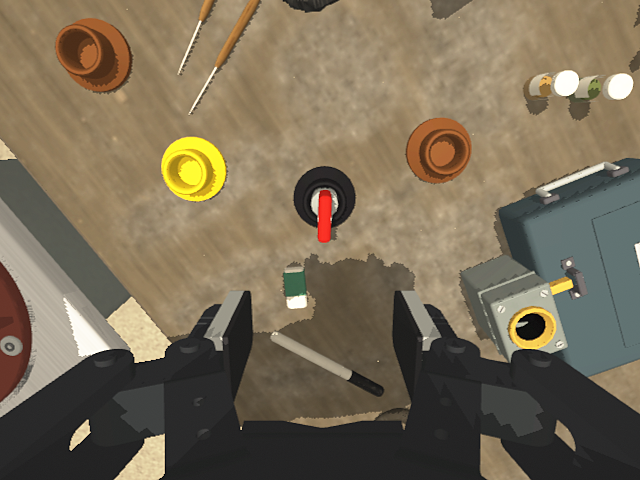

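The wrist view shows the key in the black stand at (324,205), and the bow is centred 1 mm from the TCP. The collar is at (532,326). I'll go down and grip.

Request:
{"name": "move_arm", "arguments": {"moves": [[0,0.002,0.08,0],[0,0.002,0.16,0],[0,0.002,0.22,0],[0,0.002,0.26,0],[0,0.002,0.29,0],[0,0.002,0.3,0],[0,0.002,0.3,0]]}}

```text
time_s: 1.62
tcp_pos: [0.4363, -0.1291, 0.0724]
orientation: [-2.762, -1.494, 0.001]
ft_force: [-0.4, -0.3, 0.1]
finger_gap: 0.0512
```

Run:
```python
from h import *
import pickle
f=pickle.load(open("wrist1.pkl","rb"))
a=f["color"][280:360,490:585]; cv2.imwrite("pics/crop3.png",cv2.resize(a,(760,640)[:2] if 0 else (712,600),interpolation=cv2.INTER_CUBIC))
P,u,v=cloud(f,np.ones((480,640),bool))
hsv=cv2.cvtColor(f["color"],cv2.COLOR_BGR2HSV)
y=(hsv[...,0]>15)&(hsv[...,0]<35)&(hsv[...,1]>110)&(hsv[...,2]>60)
k=np.zeros_like(y);k[295:360,500:562]=1;y&=k
c,_=cv2.findContours(y.astype(np.uint8),cv2.RETR_EXTERNAL,cv2.CHAIN_APPROX_NONE); c=max(c,key=cv2.contourArea)[:,0]
W=np.array([px2w(f,a,b,z=.092)[:2] for a,b in c])*1000
print("collar",cv2.fitEllipse(W.astype(np.float32)),cv2.minEnclosingCircle(W.astype(np.float32)))
d=np.hypot(P[:,0]-.527,P[:,1]+.307)
m=(d<.03)&(P[:,2]>.09)&(P[:,2]<.094); print(m.sum(),cv2.minEnclosingCircle((P[m][:,:2]*1000).astype(np.float32)))
m=(d<.012)&(P[:,2]<.088); print(np.c_[P[m],u[m],v[m]].round(3)[::6].tolist()[:40])
print(bot.get_obs()["tcp_pos"],bot.get_obs()["ft_force"])
```

```text
collar ((524.7733764648438, -299.4192199707031), (36.78099060058594, 39.64712905883789), 15.742135047912598) ((524.6592407226562, -299.48590087890625), 20.157787322998047)
488 ((525.2797241210938, -301.6432800292969), 19.60710906982422)
[[0.535, -0.304, 0.067, 531.0, 313.0], [0.533, -0.303, 0.069, 530.0, 314.0], [0.538, -0.306, 0.07, 536.0, 314.0], [0.531, -0.302, 0.071, 528.0, 315.0], [0.535, -0.304, 0.072, 534.0, 315.0], [0.528, -0.301, 0.071, 524.0, 316.0], [0.532, -0.304, 0.071, 530.0, 316.0], [0.537, -0.308, 0.068, 536.0, 316.0], [0.527, -0.301, 0.072, 523.0, 317.0], [0.531, -0.304, 0.071, 529.0, 317.0], [0.536, -0.309, 0.069, 535.0, 317.0], [0.538, -0.304, 0.079, 541.0, 317.0], [0.528, -0.303, 0.072, 526.0, 318.0], [0.533, -0.306, 0.072, 532.0, 318.0], [0.537, -0.308, 0.073, 538.0, 318.0], [0.524, -0.301, 0.073, 520.0, 319.0], [0.528, -0.304, 0.071, 526.0, 319.0], [0.532, -0.307, 0.071, 532.0, 319.0], [0.536, -0.308, 0.073, 538.0, 319.0], [0.538, -0.303, 0.086, 544.0, 319.0], [0.526, -0.304, 0.072, 524.0, 320.0], [0.53, -0.307, 0.072, 530.0, 320.0], [0.535, -0.31, 0.071, 536.0, 320.0], [0.537, -0.307, 0.08, 542.0, 320.0], [0.523, -0.304, 0.071, 520.0, 321.0], [0.527, -0.306, 0.072, 526.0, 321.0], [0.532, -0.309, 0.071, 532.0, 321.0], [0.535, -0.309, 0.075, 538.0, 321.0], [0.538, -0.305, 0.084, 544.0, 321.0], [0.523, -0.304, 0.072, 521.0, 322.0], [0.529, -0.313, 0.063, 527.0, 322.0], [0.532, -0.312, 0.068, 533.0, 322.0], [0.535, -0.311, 0.075, 539.0, 322.0], [0.538, -0.306, 0.084, 545.0, 322.0], [0.524, -0.312, 0.061, 520.0, 323.0], [0.528, -0.314, 0.062, 526.0, 323.0], [0.531, -0.314, 0.067, 532.0, 323.0], [0.534, -0.311, 0.074, 538.0, 323.0], [0.537, -0.308, 0.082, 544.0, 323.0], [0.522, -0.311, 0.062, 518.0, 324.0]]
[ 0.43629383 -0.12909889  0.07242471] [-0.40704732 -0.30611881  0.14693528]
```

View pics/crop3.png

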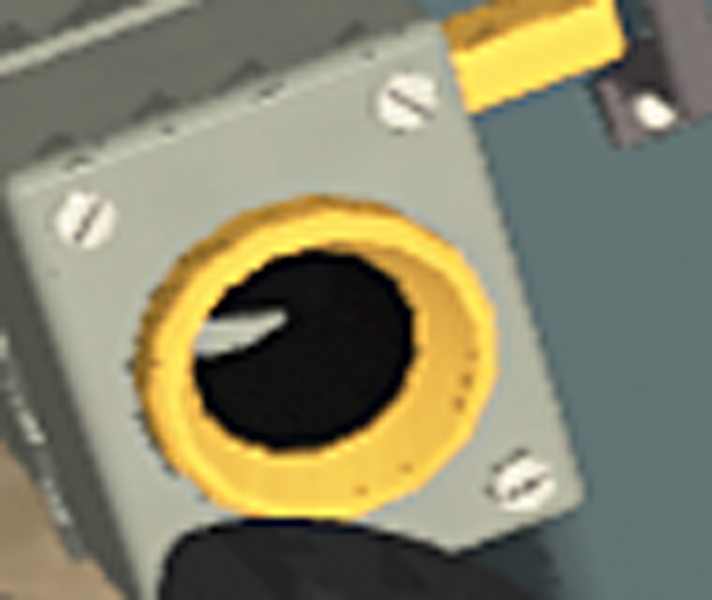

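Request:
{"name": "move_arm", "arguments": {"moves": [[0,0,0,0],[0,0,0,0],[0,0,0,0],[0,0,0,0],[0,0,0,0],[0,0,0,0]], "claw": -1}}

```text
time_s: 2.12
tcp_pos: [0.4366, -0.1297, 0.0731]
orientation: [2.764, 1.493, 0.001]
ft_force: [0.4, -0.7, -0.1]
finger_gap: 0.0001
```

Run:
```python
from h import *
import pickle
def circ(Q):
    A=np.c_[2*Q,np.ones(len(Q))]; s=np.linalg.lstsq(A,(Q**2).sum(1),rcond=None)[0]; return s[:2],np.sqrt(s[2]+s[0]**2+s[1]**2)
for n in("wrist1","scene0","side0"):
    f=pickle.load(open(n+".pkl","rb")); P,u,v=cloud(f,np.ones((480,640),bool))
    d=np.hypot(P[:,0]-.525,P[:,1]+.303)
    m=(d<.03)&(P[:,2]>.0885)&(P[:,2]<.095); Q=P[m]; print(n,m.sum(),np.median(Q[:,2]),circ(Q[:,:2]),cv2.minEnclosingCircle((Q[:,:2]*1000).astype(np.float32)))
    # case top z=.086
    m=(abs(P[:,2]-.086)<.002)&(d<.05); Q=P[m]; print("  case",m.sum(),cv2.minAreaRect((Q[:,:2]*1000).astype(np.float32)))
    m=(d<.014)&(abs(P[:,2]-.072)<.0017); Q=P[m]
    if len(Q)>4: print("  tang",len(Q),cv2.minAreaRect((Q[:,:2]*1000).astype(np.float32)),cv2.fitLine((Q[:,:2]*1000).astype(np.float32),cv2.DIST_HUBER,0,.01,.01).ravel())
```

```text
wrist1 696 0.09065689543031849 (array([ 0.52536511, -0.30133546]), np.float64(0.016686143399503382)) ((524.9894409179688, -301.9475402832031), 19.79327392578125)
  case 2361 ((537.0603637695312, -304.14947509765625), (64.42552947998047, 73.4970932006836), 79.57949829101562)
  tang 171 ((526.6967163085938, -307.9977111816406), (16.46426010131836, 18.666648864746094), 66.19145965576172) [ 8.7062132e-01  4.9195373e-01  5.2878497e+02 -3.0709250e+02]
scene0 108 0.08975399219033223 (array([ 0.52481057, -0.30435898]), np.float64(0.016668932855782283)) ((524.3256225585938, -303.855712890625), 19.22112464904785)
  case 412 ((524.5192260742188, -304.4764404296875), (64.02986907958984, 49.91307830810547), 79.97586059570312)
  tang 7 ((533.230224609375, -293.45001220703125), (1.8982820510864258, 9.47582721710205), 48.72219467163086) [   0.6841937   -0.7293004  533.03253   -293.6929   ]
side0 113 0.09103912481834375 (array([ 0.52826614, -0.30477433]), np.float64(0.018371060946897434)) ((526.365478515625, -302.688720703125), 28.704975128173828)
  case 179 ((527.4031372070312, -304.2406005859375), (65.76789855957031, 54.36007308959961), 79.61573028564453)
```

Run:
```python
from h import *
import pickle
for n in ("scene","side","wrist"):
    f=grab(n); pickle.dump(f,open(n+"2.pkl","wb"))
    a=f["color"]
    if n=="wrist": w=a
    elif n=="scene": s=cv2.resize(a[160:310,200:350],(400,400))
    else: d=cv2.resize(a[120:270,240:390],(400,400))
cv2.imwrite("pics/w2.png",w); cv2.imwrite("pics/s2.png",np.hstack([s,d]))
print(bot.get_obs()["finger_gap"],bot.get_obs()["tcp_pos"])
```

```text
-0.00015737511336027458 [ 0.43635674 -0.12957288  0.07278992]
```

View pics/s2.png

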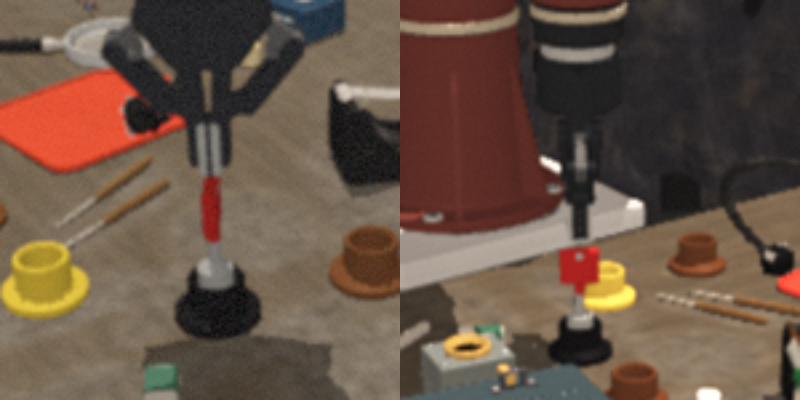

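View pics/w2.png

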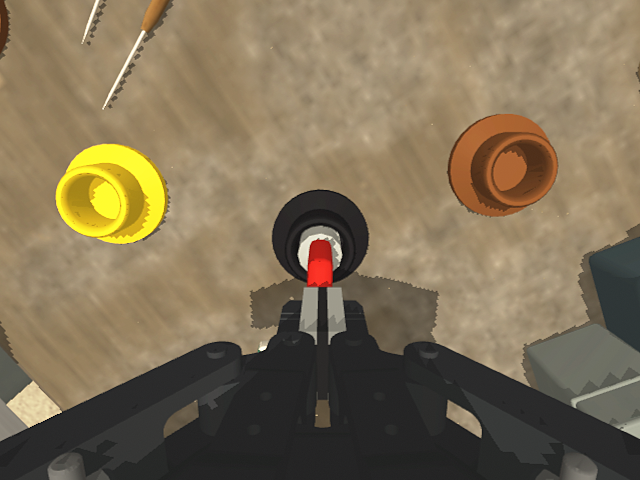

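Run:
```python
from h import *
import pickle
f=pickle.load(open("scene2.pkl","rb"))
print(bot.get_obs()["tcp_pos"],"TCP projects to scene px",w2px(f,bot.get_obs()["tcp_pos"]))
for (u,v) in ((276,219),(276,222),(280,219),(279,230),(279,245),(279,240)): print(u,v,px2w(f,u,v).round(4))
s=pickle.load(open("side2.pkl","rb")); print("side px",w2px(s,bot.get_obs()["tcp_pos"]))
for (u,v) in ((457-150,205),(307,200),(307,220)): print(u,v,px2w(s,u,v).round(4))
w=pickle.load(open("wrist2.pkl","rb")); print("wrist px",w2px(w,bot.get_obs()["tcp_pos"]),np.round(w["cam_to_world"],3).tolist())
for (u,v) in ((319,280),(319,265),(310,300),(335,300),(310,292),(335,292)): print(u,v,px2w(w,u,v).round(4))
```

```text
[ 0.43635674 -0.12957288  0.07278992] TCP projects to scene px (np.float64(279.60986028645857), np.float64(242.41709766448076))
276 219 [ 0.4287 -0.1366  0.1249]
276 222 [ 0.428  -0.1373  0.1197]
280 219 [ 0.4346 -0.1397  0.1244]
279 230 [ 0.4327 -0.1372  0.1026]
279 245 [ 0.4266 -0.1454  0.0788]
279 240 [ 0.4256 -0.1485  0.0907]
side px (np.float64(307.5099749569417), np.float64(225.29705878224053))
307 205 [ 0.446  -0.1371  0.13  ]
307 200 [ 0.4477 -0.1381  0.1433]
307 220 [ 0.4387 -0.1325  0.0881]
wrist px (np.float64(322.9986989778706), np.float64(275.1500240028954)) [[0.836, -0.531, -0.143, 0.472], [-0.549, -0.807, -0.217, -0.074], [0.0, 0.26, -0.966, 0.254], [0.0, 0.0, 0.0, 1.0]]
319 280 [ 0.4401 -0.1209  0.1038]
319 265 [ 0.4434 -0.116   0.1035]
310 300 [ 0.4387 -0.118   0.1266]
335 300 [ 0.4457 -0.1223  0.1272]
310 292 [ 0.4383 -0.1182  0.1187]
335 292 [ 0.4459 -0.1224  0.1206]
```

Run:
```python
from h import *
import pickle
for n,t in (("wrist0",[.5245,0,.192]),("wrist1",[.4338,-.129,.2207]),("wrist2",[.4364,-.1296,.0728])):
    w=pickle.load(open(n+".pkl","rb")); P,u,v=cloud(w,np.ones((480,640),bool))
    T=np.array(w["cam_to_world"]); 
    r=w["range_z"]; g=w["color"].max(2)
    d=np.hypot(P[:,0]-t[0],P[:,1]-t[1]); m=(d<.06)&(P[:,2]>(t[2]-.01 if n!="wrist2" else .106))&(r[v,u]<.18)
    print(n,m.sum(),"finger min z - tcp:",np.percentile(P[m][:,2]-t[2],[0,.5,2,10]).round(4))
s=pickle.load(open("scene2.pkl","rb"));P,u,v=cloud(s,np.ones((480,640),bool))
for vv in range(200,236,2): print(vv,px2w(s,276,vv).round(3),px2w(s,280,vv).round(3),s["color"][vv,276],s["color"][vv,279])
```

```text
wrist0 51570 finger min z - tcp: [0.0502 0.0542 0.0589 0.075 ]
wrist1 66046 finger min z - tcp: [0.0408 0.0469 0.0542 0.0793]
wrist2 69554 finger min z - tcp: [0.0413 0.0478 0.0585 0.0867]
200 [ 0.433 -0.132  0.157] [ 0.434 -0.144  0.162] [37 44 49] [53 58 63]
202 [ 0.431 -0.137  0.156] [ 0.434 -0.144  0.158] [33 33 33] [45 45 41]
204 [ 0.432 -0.133  0.151] [ 0.434 -0.145  0.155] [37 35 35] [42 43 41]
206 [ 0.431 -0.136  0.148] [ 0.434 -0.143  0.15 ] [75 74 79] [82 86 89]
208 [ 0.43  -0.138  0.146] [ 0.434 -0.144  0.147] [103 109 112] [115 120 125]
210 [ 0.428 -0.14   0.143] [ 0.434 -0.142  0.143] [107 113 115] [107 113 116]
212 [ 0.428 -0.139  0.139] [ 0.434 -0.141  0.138] [115 120 123] [112 116 121]
214 [ 0.428 -0.138  0.135] [ 0.434 -0.142  0.135] [119 123 129] [113 119 121]
216 [ 0.428 -0.139  0.132] [ 0.433 -0.143  0.132] [122 126 130] [107 111 117]
218 [ 0.428 -0.138  0.128] [ 0.433 -0.142  0.128] [121 126 129] [ 92  98 103]
220 [ 0.427 -0.139  0.124] [ 0.433 -0.143  0.125] [116 123 126] [91 93 99]
222 [ 0.428 -0.137  0.12 ] [ 0.434 -0.141  0.119] [119 127 130] [77 79 84]
224 [ 0.428 -0.137  0.116] [ 0.433 -0.141  0.116] [123 127 130] [78 79 85]
226 [ 0.523  0.048 -0.003] [ 0.442 -0.123  0.101] [ 87  96 132] [ 33  39 101]
228 [ 0.433 -0.127  0.102] [ 0.438 -0.131  0.102] [ 49  63 125] [ 23  31 134]
230 [ 0.429 -0.133  0.102] [ 0.435 -0.136  0.101] [ 50  59 126] [ 31  29 132]
232 [ 0.425 -0.14   0.103] [ 0.431 -0.143  0.102] [ 34  40 131] [ 15  21 129]
234 [ 0.424 -0.141  0.099] [ 0.431 -0.143  0.098] [ 30  33 141] [ 19  20 138]
```

The fingers closed just above the bow: the scene view shows their tips at (278,225), z≈0.114, and the bow untouched. Scene and wrist depth agree that the real fingertips end about 41 mm above the reported TCP, and the lateral position is right. I'll reopen, go 42 mm lower and re-centre by 1.5 mm.

Request:
{"name": "move_arm", "arguments": {"moves": [[0,0,0,0],[0,0,0,0],[0,0,0,0],[0,-0.003,0,0],[-0.001,-0.003,0.02,0],[-0.001,-0.003,0.04,0],[-0.001,-0.003,0.06,0],[-0.001,-0.003,0.075,0],[-0.001,-0.003,0.084,0],[-0.001,-0.003,0.084,0]], "claw": 0.2}}

```text
time_s: 3.1
tcp_pos: [0.4342, -0.1288, 0.0299]
orientation: [-2.763, -1.492, 0.001]
ft_force: [-0.0, 0.8, 0.3]
finger_gap: 0.0512
```

Run:
```python
from h import *
import pickle
f=grab("scene"); s=cv2.resize(f["color"][180:300,220:340],(400,400))
f=grab("side"); d=cv2.resize(f["color"][150:270,250:370],(400,400)); cv2.imwrite("pics/s3.png",np.hstack([s,d]))
w=grab("wrist"); cv2.imwrite("pics/w3.png",w["color"]); o=bot.get_obs(); print(o["tcp_pos"],o["ft_force"])
```

```text
[ 0.4350615  -0.12925293  0.03103898] [ 0.61263782 -0.65336827  0.97023424]
```

View pics/s3.png

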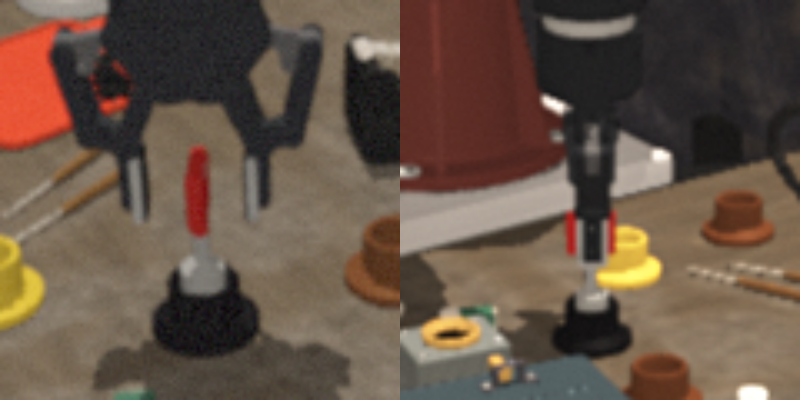

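View pics/w3.png

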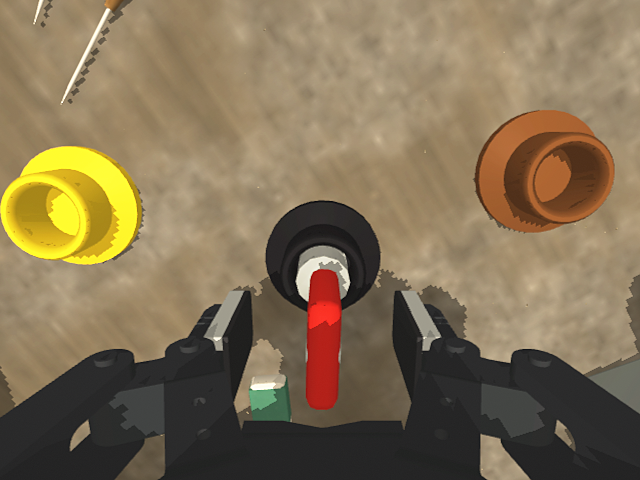

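The bow (scene crop (198,190)) is now centred between the pads, with their tips near the bow's lower edge. In the wrist view the bow is at (323,340), midway between the fingers. Closing.

Request:
{"name": "move_arm", "arguments": {"moves": [[0,0,0,0],[0,0,0,0],[0,0,0,0],[0,0,0,0],[0,0,0,0],[0,0,0,0]], "claw": -1}}

```text
time_s: 3.75
tcp_pos: [0.435, -0.1293, 0.0311]
orientation: [2.764, 1.493, 0.001]
ft_force: [-0.6, 0.2, 5.9]
finger_gap: 0.0094
```

Run:
```python
from h import *
import pickle
o=bot.get_obs(); print(o["finger_gap"],o["tcp_pos"],o["ft_force"],o["ft_torque"],o["orientation"])
# lock data: per camera with offset relations
for n in("wrist0","wrist1"):
    f=pickle.load(open(n+".pkl","rb")); P,u,v=cloud(f,np.ones((480,640),bool))
    m=(P[:,0]>.3)&(P[:,2]<.01)&(P[:,2]>-.01); print(n,"table z",np.median(P[m][:,2]))
f=pickle.load(open("wrist1.pkl","rb")); P,u,v=cloud(f,np.ones((480,640),bool))
d=np.hypot(P[:,0]-.525,P[:,1]+.303)
# tang top points by image region (grey inside the well)
m=(u>512)&(u<532)&(v>316)&(v<330)&(abs(P[:,2]-.072)<.0012); Q=P[m]; print(len(Q),Q[:,:2].min(0),Q[:,:2].max(0))
im=np.zeros((480,640),np.uint8); m2=(abs(P[:,2]-.0715)<.0025)&(d<.02); im[v[m2],u[m2]]=255
cv2.imwrite("pics/tang.png",cv2.resize(np.hstack([im[280:360,490:585],f["color"][280:360,490:585].max(2)]),(760,320),interpolation=cv2.INTER_NEAREST))
# mapping: range picture
rz=np.full((480,640),0.); rz[v,u]=P[:,2]; np.set_printoptions(linewidth=250)
print((rz[308:342:2,508:560:2]*1000).astype(int))
```

```text
0.009366056200528985 [ 0.43504772 -0.12926564  0.03106823] [-0.55745783  0.16900197  5.94258972] [0.09603743 0.19573172 0.07065619] [2.76384321e+00 1.49252244e+00 5.83093917e-04]
wrist0 table z -0.00023365979812267623
wrist1 table z -0.0002727468880456829
62 [ 0.52099166 -0.31482884] [ 0.53237235 -0.30061093]
[[85 85 84 84 85 85 85 86 86 86  0 88 90 90 89 90 88 89 85 85 84 85 85 87 85 69]
 [85 84 85  0 85 84 85 88 88 90 90 90 90 90 91 91 90 90 90 87 85 85 86 86 86 69]
 [85 85 86 85 85 87 88 89 91 91 91 91 91 90 90 90 91 91 91 91 90 85 85 86 85 69]
 [85 84 85 85 87 89 89 90 92 88 69 69 70 65 69 75 86 89 89 91 90 90 85 85 86 85]
 [84 87 85 88 89 89 91 90 70 71 71 70 71 71 68 72 78 86 88 90 90 91 91 86 85 85]
 [84 85 87 89 91 91 91 71 71 72 71 72 72 70 69 72 76 81 86 88 90 90 91 90 85 86]
 [85 86 87 90 91 90 72 71 71 70 73 72 71 71 71 74 76 79 85 87 88 89 92 90 86 85]
 [85 86 88 89 91 71 71 72 62 61 62 64 65 69 72 72 77 79 82 85 88 88 90 90 85 86]
 [85 87 90 91 86 62 62 63 61 63 66 65 67 71 72 74 76 79 83 85 87 88 89 91 84 85]
 [85 89 91 90 61 62 62 63 63 64 67 67 69 71 73 75 78 81 83 86 87 88 90 92 89 85]
 [86 89 90 91 63 64 64 63 66 67 67 69 71 74 75 78 79 82 85 86 87 90 89 91 89 86]
 [87 90 90 91 68 66 67 67 69 69 71 72 73 73 77 78 79 83 84 87 87 87 90 90 85 86]
 [85 88 91 91 86 70 70 72 72 72 73 74 76 78 79 81 83 85 86 86 88 89 90 91 86 86]
 [85 89 91 90 88 76 75 75 74 75 76 78 77 79 81 81 84 86 87 88 88 90 90 91 85 85]
 [84 88 90 91 90 86 81 80 77 79 79 79 80 81 83 84 86 87 87 88 89 90 92 84 86 85]
 [84 85 89 91 89 87 85 84 82 82 82 82 83 83 84 86 85 87 89 88 90 90 90 86 85 85]
 [85 86 90 91 90 89 88 87 86 85 86 84 85 87 86 88 87 88 89 90 91 91 85 85 84 85]]
```

View pics/tang.png

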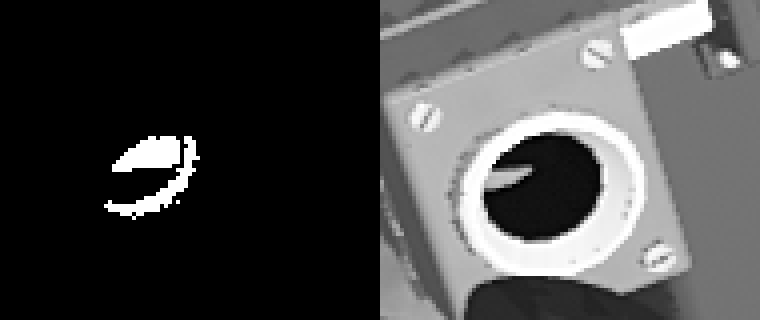

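Run:
```python
from h import *
import pickle
f=pickle.load(open("wrist1.pkl","rb")); T=np.array(f["cam_to_world"])
P,u,v=cloud(f,np.ones((480,640),bool)); rz=np.zeros((480,640)); rz[v,u]=P[:,2]
E=[]
for uu in range(516,536):
    col=rz[312:332,uu]; vs=[i+312 for i in range(19) if .0685<col[i]<.075 and 0<col[i+1]<.0675]
    if vs: E.append((uu,vs[-1]+.5))
print(E)
W=np.array([px2w(f,a,b,z=.072)[:2] for a,b in E])
l=cv2.fitLine((W*1000).astype(np.float32),cv2.DIST_HUBER,0,.01,.01).ravel(); print(l,np.degrees(np.arctan2(l[1],l[0])))
d=l[:2]; n=np.array([-d[1],d[0]])
for c in ((525.3,-303.),(525,-304.3)): print("axis dist to edge",(np.array(c)-l[2:])@n)
```

```text
[(518, 322.5), (519, 322.5), (520, 322.5), (521, 322.5), (522, 322.5), (523, 321.5), (524, 321.5), (525, 321.5), (526, 321.5), (527, 321.5), (528, 321.5), (529, 321.5), (530, 321.5), (531, 321.5), (532, 321.5), (533, 320.5)]
[ 8.9208013e-01 -4.5187730e-01  5.2496417e+02 -3.0524582e+02] -26.864191
axis dist to edge 2.1552034677009737
axis dist to edge 0.859936112258937
```

Held (gap 9.4 mm). Depth in the well shows the tang's near edge, which puts the tang at about -27° in world. That is about 17° clockwise of the box's x, which points to -10°. I'll lift the key and carry it beside the lock for a second look.

Request:
{"name": "move_arm", "arguments": {"moves": [[0,0,-0.03,0],[0,0,-0.08,0],[0,0,-0.14,0],[0,0,-0.2,0],[-0.01,0.02,-0.24,-0.08],[-0.03,0.06,-0.24,-0.16],[-0.05,0.1,-0.24,-0.24],[-0.07,0.15,-0.24,-0.32],[-0.09,0.2,-0.24,-0.4],[-0.11,0.25,-0.24,-0.48],[-0.13,0.3,-0.24,-0.56],[-0.15,0.34,-0.24,-0.64],[-0.17,0.38,-0.24,-0.72],[-0.19,0.41,-0.24,-0.8],[-0.2,0.43,-0.24,-0.88],[-0.203,0.44,-0.24,-0.96],[-0.203,0.44,-0.24,-0.967],[-0.203,0.44,-0.24,-0.967],[-0.203,0.44,-0.24,-0.967]]}}

```text
time_s: 5.33
tcp_pos: [0.5627, -0.3341, 0.1505]
orientation: [-1.083, -2.948, -0.0]
ft_force: [-0.6, 1.0, -2.2]
finger_gap: 0.0095
```

```bash
cat > lk.py <<'E'
from h import *
import pickle,sys
def circ(Q):
    A=np.c_[2*Q,np.ones(len(Q))]; s=np.linalg.lstsq(A,(Q**2).sum(1),rcond=None)[0]; return s[:2],np.sqrt(s[2]+s[0]**2+s[1]**2)
o=bot.get_obs(); print(o["time_s"],o["tcp_pos"],o["orientation"],o["ft_force"],o["ft_torque"],o["finger_gap"],o["joints"])
f=grab("wrist"); n=sys.argv[1]; cv2.imwrite(f"pics/{n}.png",f["color"]); pickle.dump(f,open(n+".pkl","wb"))
P,u,v=cloud(f,np.ones((480,640),bool))
d=np.hypot(P[:,0]-.525,P[:,1]+.302)
m=(d<.022)&(P[:,2]>.0895)&(P[:,2]<.095); Q=P[m][:,:2]; print(m.sum(),circ(Q),cv2.minEnclosingCircle((Q*1000).astype(np.float32)))
E
python3 lk.py w4
```

```text
5.3333 [ 0.56273138 -0.33409997  0.1504934 ] [-1.08339533e+00 -2.94810658e+00 -4.20553586e-04] [-0.56677504  0.98129534 -2.17130213] [ 0.01382542 -0.06756439  0.04758799] 0.009525363781860034 [-6.47433473e-01  5.64356164e-01  1.61353804e-01  1.16856119e+00
  4.65516857e-05  5.69046234e-02]
1283 (array([ 0.52584735, -0.30201636]), np.float64(0.01676888984784946)) ((525.7984619140625, -302.15570068359375), 18.91620445251465)
```

View pics/w4.png

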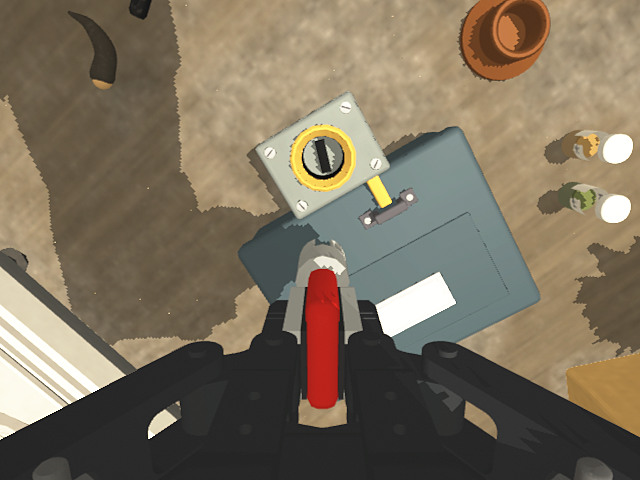

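Run:
```python
from h import *
import pickle
f=pickle.load(open("w4.pkl","rb")); P,u,v=cloud(f,np.ones((480,640),bool))
d=np.hypot(P[:,0]-.5258,P[:,1]+.302)
m=(d<.0115)&(P[:,2]>.0685)&(P[:,2]<.0745); Q=(P[m][:,:2]*1000).astype(np.float32); print(m.sum(),cv2.minAreaRect(Q)); l=cv2.fitLine(Q,cv2.DIST_HUBER,0,.01,.01).ravel(); print(l,np.degrees(np.arctan2(l[1],l[0])),Q.mean(0))
# held key: bow & sleeve pose
hsv=cv2.cvtColor(f["color"],cv2.COLOR_BGR2HSV)[v,u]
r=((hsv[:,0]<8)|(hsv[:,0]>172))&(hsv[:,1]>140)&(f["range_z"][v,u]<.2); B=P[r]; print("bow",len(B),B.min(0).round(4),B.max(0).round(4))
t=B[B[:,2]>B[:,2].max()-.004]; print(cv2.minAreaRect((t[:,:2]*1000).astype(np.float32)))
cv2.imwrite("pics/c4.png",np.hstack([cv2.resize(f["color"][110:200,270:375],(467,400)),cv2.resize(f["color"][225:315,285:360],(333,400))]))
```

```text
324 ((525.9788818359375, -302.02105712890625), (5.9394450187683105, 20.041791915893555), 63.84941101074219)
[ 8.9750618e-01 -4.4100183e-01  5.2585120e+02 -3.0193668e+02] -26.167822 [ 525.82556 -301.97278]
bow 4295 [ 0.547  -0.3475  0.1601] [ 0.5774 -0.3197  0.2267]
((562.1115112304688, -333.7938537597656), (8.858866691589355, 33.42045593261719), 49.77507400512695)
```

View pics/c4.png

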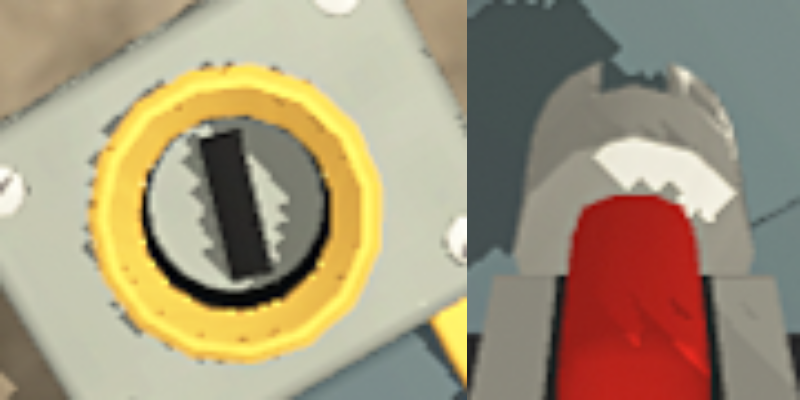

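The tang is clearly seen at wrist (322,157), a dark bar centred at (525.9, -302.0) mm with yaw -26.2°. The key's slot is visible at the lower end of the sleeve. I'll move above the mouth, aligned.

Request:
{"name": "move_arm", "arguments": {"moves": [[0.02,0,0,-0.06],[0.045,0.001,0,-0.12],[0.07,0.001,0,-0.165],[0.09,0.0015,0,-0.165],[0.097,0.0015,0.02,-0.165],[0.097,0.0015,0.04,-0.165],[0.097,0.0015,0.055,-0.165],[0.097,0.0015,0.061,-0.165],[0.097,0.0015,0.061,-0.165],[0.097,0.0015,0.061,-0.165]]}}

```text
time_s: 6.22
tcp_pos: [0.5266, -0.3029, 0.12]
orientation: [-0.707, -3.061, -0.0]
ft_force: [-1.4, 0.4, -0.9]
finger_gap: 0.0092
```

```bash
python3 lk.py w5
python3 - <<'E'
from h import *
f=grab("scene"); a=cv2.resize(f["color"][180:320,320:460],(400,400),interpolation=cv2.INTER_CUBIC)
f=grab("side"); b=cv2.resize(f["color"][160:300,200:340],(400,400),interpolation=cv2.INTER_CUBIC); cv2.imwrite("pics/s5.png",np.hstack([a,b]))
E
```

```text
6.2167 [ 0.52663899 -0.30293245  0.11999779] [-7.06537709e-01 -3.06079569e+00 -1.90412462e-04] [-1.41423766  0.37309845 -0.85813612] [ 0.04201941  0.06658109 -0.00407552] 0.009175212562747545 [-6.42270225e-01  4.92772692e-01 -4.21498283e-02  1.03620503e+00
 -1.35957919e-05 -1.88548301e-01]
995 (array([ 0.52551078, -0.30193445]), np.float64(0.016867946316448387)) ((525.7382202148438, -302.0053405761719), 18.964496612548828)
```

View pics/s5.png

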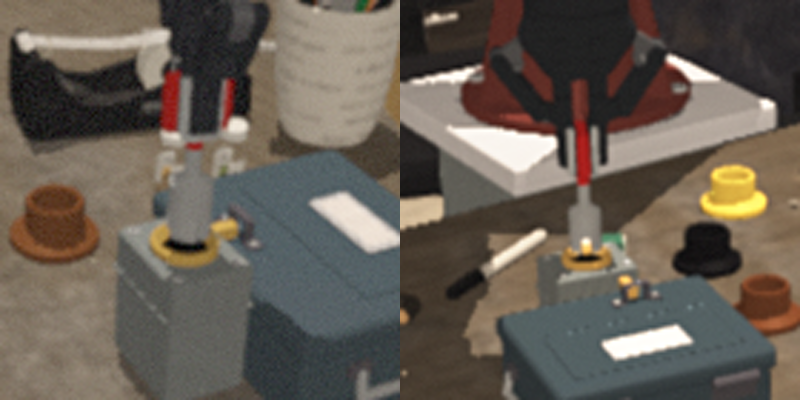

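View pics/w5.png

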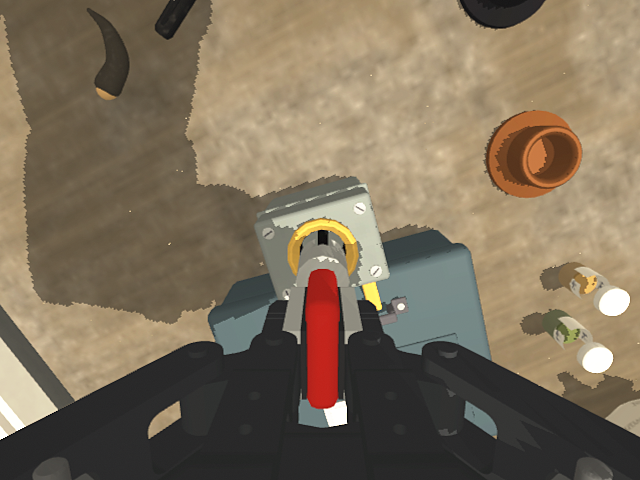

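Request:
{"name": "move_arm", "arguments": {"moves": [[0.002,0.0005,0,0],[0.002,0.0005,0.01,0],[0.002,0.0005,0.02,0],[0.002,0.0005,0.03,0],[0.002,0.0005,0.038,0],[0.002,0.0005,0.038,0]]}}

```text
time_s: 6.87
tcp_pos: [0.5251, -0.3017, 0.0999]
orientation: [-0.706, -3.06, -0.001]
ft_force: [0.4, 0.9, -1.1]
finger_gap: 0.0093
```

Run:
```python
from h import *
o=bot.get_obs(); print({k:np.round(o[k],4) for k in("time_s","tcp_pos","orientation","ft_force","ft_torque")})
```

```text
{'time_s': np.float64(6.8667), 'tcp_pos': array([ 0.5251, -0.3017,  0.0999]), 'orientation': array([-7.0560e-01, -3.0596e+00, -1.2000e-03]), 'ft_force': array([ 0.4311,  0.8719, -1.0848]), 'ft_torque': array([ 0.0087,  0.0624, -0.0368])}
```

Request:
{"name": "move_arm", "arguments": {"moves": [[0,0,0.003,0],[0,0,0.006,0],[0,0,0.008,0],[0,0,0.01,0],[0,0,0.01,0]]}}

```text
time_s: 7.28
tcp_pos: [0.5257, -0.3021, 0.0961]
orientation: [-0.706, -3.061, -0.0]
ft_force: [0.3, -0.4, -1.0]
finger_gap: 0.0091
```

Run:
```python
from h import *
o=bot.get_obs(); print({k:np.round(o[k],4) for k in("time_s","tcp_pos","orientation","ft_force","ft_torque")})
```

```text
{'time_s': np.float64(7.2833), 'tcp_pos': array([ 0.5257, -0.3021,  0.0961]), 'orientation': array([-7.0590e-01, -3.0612e+00, -1.0000e-04]), 'ft_force': array([ 0.3341, -0.4388, -1.0376]), 'ft_torque': array([-0.0044, -0.0288,  0.002 ])}
```

Continue down 1.5 mm with a small wiggle (±0.05 rad).

Request:
{"name": "move_arm", "arguments": {"moves": [[0,0,0.001,0],[0,0,0.002,0.015],[0,0,0.003,0.03],[0,0,0.003,0.01],[0,0,0.003,-0.015],[0,0,0.003,-0.03],[0,0,0.003,0]]}}

```text
time_s: 7.87
tcp_pos: [0.5258, -0.3022, 0.0947]
orientation: [0.704, 3.062, -0.0]
ft_force: [0.4, -1.4, -0.9]
finger_gap: 0.0089
```

Request:
{"name": "move_arm", "arguments": {"moves": [[0,0,0.001,0],[0,0,0.002,0],[0,0,0.003,0],[0,0,0.003,0]]}}

```text
time_s: 8.2
tcp_pos: [0.5257, -0.3021, 0.0931]
orientation: [-0.705, -3.061, -0.0]
ft_force: [-0.4, 1.2, -0.5]
finger_gap: 0.0089
```

Request:
{"name": "move_arm", "arguments": {"moves": [[0,0,0.001,0],[0,0,0.002,0.015],[0,0,0.003,0.02],[0,0,0.004,0.0],[0,0,0.004,-0.02],[0,0,0.004,0]]}}

```text
time_s: 8.7
tcp_pos: [0.5257, -0.3021, 0.0911]
orientation: [-0.703, -3.062, -0.0]
ft_force: [0.6, 0.2, -0.6]
finger_gap: 0.0093
```

Request:
{"name": "move_arm", "arguments": {"moves": [[0,0,0.002,0],[0,0,0.004,0],[0,0,0.006,0],[0,0,0.006,0]]}}

```text
time_s: 9.03
tcp_pos: [0.5256, -0.302, 0.0879]
orientation: [-0.705, -3.061, -0.0]
ft_force: [-0.0, 0.0, -0.1]
finger_gap: 0.0095
```

Run:
```python
from h import *
o=bot.get_obs(); print({k:np.round(o[k],4) for k in("time_s","tcp_pos","orientation","ft_force","ft_torque")})
```

```text
{'time_s': np.float64(9.0333), 'tcp_pos': array([ 0.5256, -0.302 ,  0.0879]), 'orientation': array([-7.054e-01, -3.061e+00, -3.000e-04]), 'ft_force': array([-0.0208,  0.0293, -0.1379]), 'ft_torque': array([ 0.0323, -0.0222,  0.0128])}
```

Request:
{"name": "move_arm", "arguments": {"moves": [[0,0,0.002,0],[0,0,0.004,0],[0,0,0.006,0],[0,0,0.006,0]]}}

```text
time_s: 9.37
tcp_pos: [0.5256, -0.3021, 0.085]
orientation: [-0.706, -3.061, -0.0]
ft_force: [-0.7, -0.2, -2.1]
finger_gap: 0.0092
```

Run:
```python
from h import *
o=bot.get_obs(); print({k:np.round(o[k],4) for k in("time_s","tcp_pos","orientation","ft_force","ft_torque")})
f=grab("scene"); a=cv2.resize(f["color"][180:320,320:460],(400,400),interpolation=cv2.INTER_CUBIC)
f=grab("side"); b=cv2.resize(f["color"][160:300,200:340],(400,400),interpolation=cv2.INTER_CUBIC); cv2.imwrite("pics/s6.png",np.hstack([a,b]))
```

```text
{'time_s': np.float64(9.3667), 'tcp_pos': array([ 0.5256, -0.3021,  0.085 ]), 'orientation': array([-7.058e-01, -3.061e+00, -2.000e-04]), 'ft_force': array([-0.6868, -0.1855, -2.0513]), 'ft_torque': array([-0.0109,  0.0087, -0.027 ])}
```

View pics/s6.png

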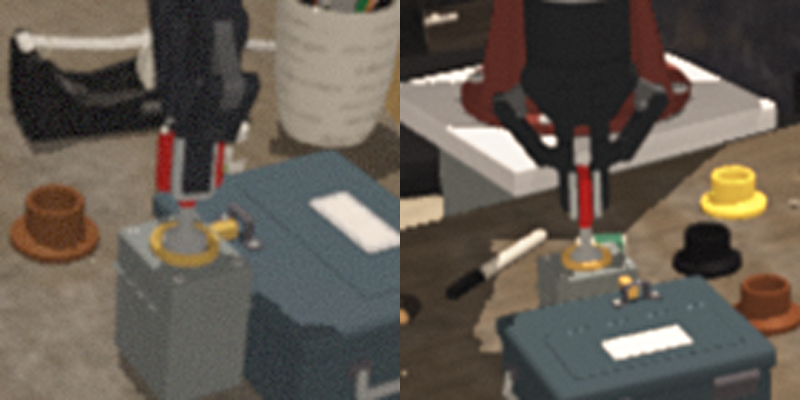

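Request:
{"name": "move_arm", "arguments": {"moves": [[0,0,0.001,0],[0,0,0.002,0],[0,0,0.002,0]]}}

```text
time_s: 9.72
tcp_pos: [0.5257, -0.3022, 0.0841]
orientation: [-0.706, -3.061, -0.0]
ft_force: [-0.2, 0.6, -0.0]
finger_gap: 0.0091
```

Fully down without resistance: 11 mm lower than the tang top. Now I'll turn clockwise gradually.

Request:
{"name": "move_arm", "arguments": {"moves": [[0,0,0,0.03],[0,0,0,0.06],[0,0,0,0.09],[0,0,0,0.12],[0,0,0,0.15],[0,0,0,0.18],[0,0,0,0.21],[0,0,0,0.24],[0,0,0,0.27],[0,0,0,0.3],[0,0,0,0.32],[0,0,0,0.32]]}}

```text
time_s: 10.72
tcp_pos: [0.5258, -0.3022, 0.0842]
orientation: [1.415, 2.805, -0.0]
ft_force: [0.2, 0.2, -1.0]
finger_gap: 0.0093
```

```bash
cat > ck.py <<'E'
from h import *
import sys
o=bot.get_obs(); print({k:np.round(o[k],4) for k in("time_s","tcp_pos","orientation","ft_force","ft_torque")}); r=o["orientation"]; print("toolx yaw",np.degrees(2*np.arctan2(r[1],r[0]))%360)
f=grab("wrist"); cv2.imwrite(f"pics/{sys.argv[1]}w.png",f["color"])
f=grab("scene"); a=cv2.resize(f["color"][220:300,360:440],(400,400),interpolation=cv2.INTER_CUBIC)
f=grab("side"); b=cv2.resize(f["color"][220:300,230:310],(400,400),interpolation=cv2.INTER_CUBIC); cv2.imwrite(f"pics/{sys.argv[1]}.png",np.hstack([a,b]))
E
python3 ck.py t1
```

```text
{'time_s': np.float64(10.7167), 'tcp_pos': array([ 0.5258, -0.3022,  0.0842]), 'orientation': array([ 1.4152,  2.8047, -0.    ]), 'ft_force': array([ 0.1511,  0.1543, -1.0128]), 'ft_torque': array([-0.0221, -0.0982,  0.0288])}
toolx yaw 126.45191006702565
```

View pics/t1.png

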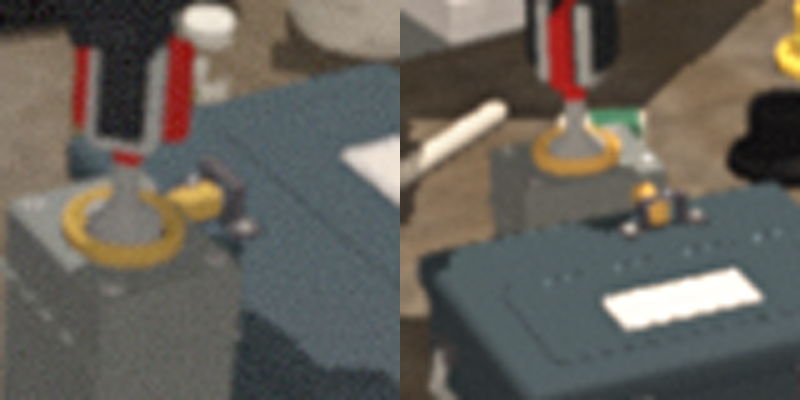

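View pics/t1w.png

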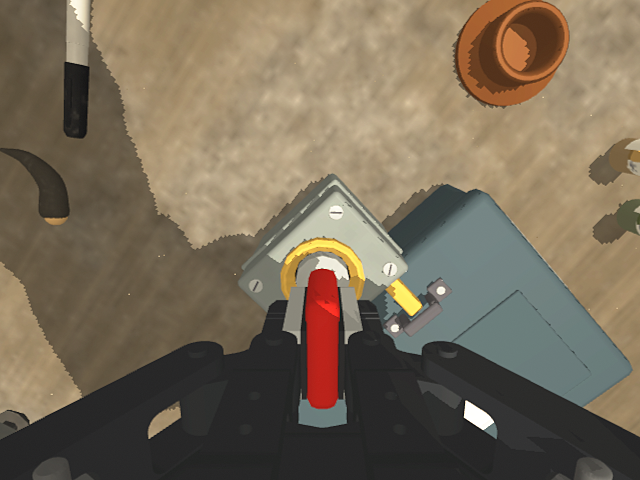

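The key is seated in the collar. The bolt, seen at wrist (405,298), isn't home yet. Turning on.

Request:
{"name": "move_arm", "arguments": {"moves": [[0,0,0,0.02],[0,0,0,0.04],[0,0,0,0.06],[0,0,0,0.08],[0,0,0,0.1],[0,0,0,0.12],[0,0,0,0.12]]}}

```text
time_s: 11.45
tcp_pos: [0.5258, -0.3022, 0.0842]
orientation: [1.66, 2.667, 0.0]
ft_force: [0.1, 0.3, -0.9]
finger_gap: 0.0092
```

```bash
python3 ck.py t2
```

```text
{'time_s': np.float64(11.45), 'tcp_pos': array([ 0.5258, -0.3022,  0.0842]), 'orientation': array([1.6604e+00, 2.6668e+00, 1.0000e-04]), 'ft_force': array([ 0.0705,  0.3111, -0.9487]), 'ft_torque': array([-0.0213, -0.1081,  0.1034])}
toolx yaw 116.18586279111257
```

View pics/t2w.png

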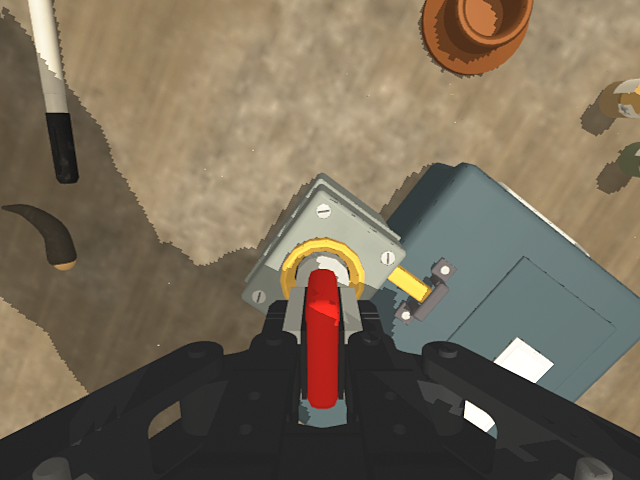

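Request:
{"name": "move_arm", "arguments": {"moves": [[0,0,0,0.01],[0,0,0,0.02],[0,0,0,0.03],[0,0,0,0.03]]}}

```text
time_s: 11.93
tcp_pos: [0.5258, -0.3022, 0.0842]
orientation: [1.721, 2.628, 0.0]
ft_force: [1.1, 0.8, -0.9]
finger_gap: 0.0091
```

```bash
python3 ck.py t3
```

```text
{'time_s': np.float64(11.9333), 'tcp_pos': array([ 0.5258, -0.3022,  0.0842]), 'orientation': array([1.7210e+00, 2.6281e+00, 1.0000e-04]), 'ft_force': array([ 1.0842,  0.8153, -0.9179]), 'ft_torque': array([ 0.0562, -0.2367, -0.0133])}
toolx yaw 113.56328713593057
```

Request:
{"name": "move_arm", "arguments": {"moves": [[0,0,0,0.01],[0,0,0,0.018],[0,0,0,0.018]]}}

```text
time_s: 12.33
tcp_pos: [0.5257, -0.3022, 0.0842]
orientation: [1.756, 2.605, 0.0]
ft_force: [1.1, 0.3, -1.2]
finger_gap: 0.0096
```

```bash
python3 ck.py t4
python3 - <<'E'
from h import *
for i in range(4):
    viewer.grab_frame("side"); o=bot.get_obs(); print(o["ft_torque"].round(3),o["tau"][5].round(3))
E
```

```text
{'time_s': np.float64(12.3333), 'tcp_pos': array([ 0.5257, -0.3022,  0.0842]), 'orientation': array([1.7563e+00, 2.6048e+00, 1.0000e-04]), 'ft_force': array([ 1.0997,  0.2873, -1.2248]), 'ft_torque': array([-0.0133, -0.2   ,  0.0292])}
toolx yaw 112.02008041778012
[-0.011 -0.267  0.01 ] 0.051
[ 0.03  -0.252  0.075] 0.046
[ 0.032 -0.284  0.083] 0.045
[ 0.003 -0.26   0.083] 0.044
```

View pics/t4w.png

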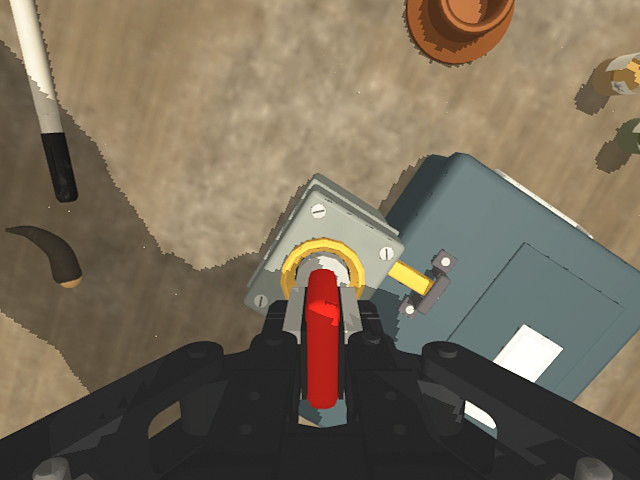

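Request:
{"name": "move_arm", "arguments": {"moves": [[0,0,0,0.01],[0,0,0,0.02],[0,0,0,0.02]]}}

```text
time_s: 12.93
tcp_pos: [0.5258, -0.3022, 0.0842]
orientation: [1.795, 2.578, 0.0]
ft_force: [0.4, 0.2, -1.3]
finger_gap: 0.009
```

```bash
cat > tq.py <<'E'
from h import *
T=[]
for i in range(4):
    viewer.grab_frame("side"); o=bot.get_obs(); T.append(np.r_[o["ft_torque"],o["tau"][5],o["ft_force"]])
r=o["orientation"]; print(np.mean(T,0).round(3),"yaw",(np.degrees(2*np.arctan2(r[1],r[0]))%360).round(2),o["tcp_pos"].round(4),o["time_s"])
E
python3 tq.py
```

```text
[-1.000e-03 -3.190e-01  4.000e-02  1.100e-01  7.350e-01  1.500e-02
 -1.067e+00] yaw 110.37 [ 0.5258 -0.3022  0.0842] 13.1333
```

Request:
{"name": "move_arm", "arguments": {"moves": [[0,0,0,0.01],[0,0,0,0.015],[0,0,0,0.015]]}}

```text
time_s: 13.38
tcp_pos: [0.5257, -0.3021, 0.0842]
orientation: [1.823, 2.558, 0.0]
ft_force: [1.1, -0.4, -0.4]
finger_gap: 0.0093
```

```bash
python3 tq.py; python3 ck.py t5
```

```text
[ 0.048 -0.32   0.064  0.112  1.142  0.206 -1.299] yaw 109.08 [ 0.5257 -0.3022  0.0842] 13.5833
{'time_s': np.float64(13.5833), 'tcp_pos': array([ 0.5257, -0.3022,  0.0842]), 'orientation': array([1.8225, 2.5589, 0.    ]), 'ft_force': array([ 1.4049,  0.18  , -1.7723]), 'ft_torque': array([ 0.0277, -0.3286,  0.0461])}
toolx yaw 109.08339498946273
```

View pics/t5w.png

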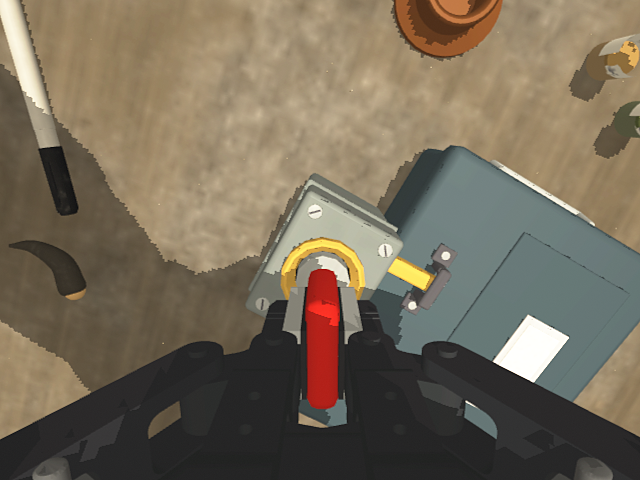

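View pics/t5.png

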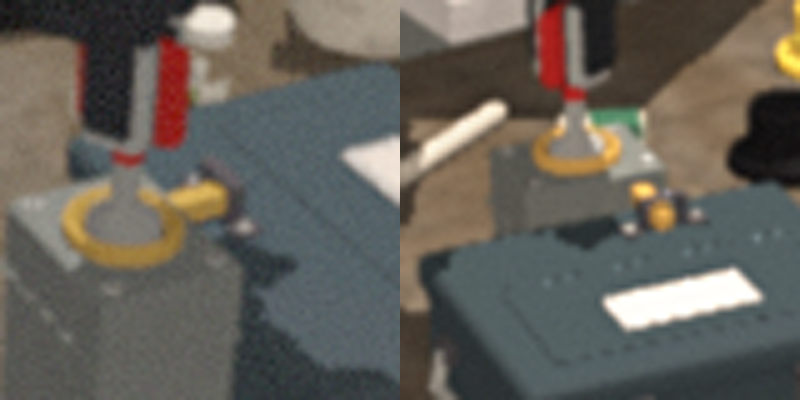

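Request:
{"name": "move_arm", "arguments": {"moves": [[0,0,0,0.01],[0,0,0,0.02],[0,0,0,0.02]]}}

```text
time_s: 13.98
tcp_pos: [0.5257, -0.3022, 0.0842]
orientation: [1.862, 2.53, -0.0]
ft_force: [1.1, 0.0, -1.5]
finger_gap: 0.0093
```

```bash
python3 tq.py
python3 - <<'E'
from h import *
import pickle
f=grab("side"); pickle.dump(f,open("side6.pkl","wb")); g=pickle.load(open("side0.pkl","rb"))
a=[cv2.resize(x["color"][250:275,345-70-20:345-70+20],(400,250),interpolation=cv2.INTER_CUBIC) for x in(g,f)]
cv2.imwrite("pics/bolt.png",np.vstack(a))
f2=grab("wrist"); pickle.dump(f2,open("w6.pkl","wb"))
w=[]
for n in("wrist1","w4","w6"):
    x=pickle.load(open(n+".pkl","rb")); P,u,v=cloud(x,np.ones((480,640),bool))
    hsv=cv2.cvtColor(x["color"],cv2.COLOR_BGR2HSV)[v,u]
    ex=np.array([np.cos(np.radians(-10.1)),np.sin(np.radians(-10.1))]); ey=np.array([-ex[1],ex[0]])
    rel=P[:,:2]-np.array([.5258,-.302]); X=rel@ex; Y=rel@ey
    m=(hsv[:,0]>15)&(hsv[:,0]<35)&(hsv[:,1]>110)&(hsv[:,2]>60)&(X>.022)&(X<.08)&(abs(Y)<.035)
    print(n,m.sum(),"X",np.percentile(X[m],[1,50,99]).round(4),"Y",np.percentile(Y[m],[1,99]).round(4),"z",np.percentile(P[m][:,2],[1,50,99]).round(4))
E
```

```text
[ 0.046 -0.364  0.274  0.311  1.336 -0.006 -0.986] yaw 107.37 [ 0.5257 -0.3022  0.0842] 14.1833
wrist1 282 X [0.0248 0.0358 0.0446] Y [0.0157 0.0237] z [0.0692 0.0781 0.0839]
w4 431 X [0.0249 0.0355 0.0588] Y [0.0152 0.0284] z [0.0693 0.0785 0.2653]
w6 817 X [0.0249 0.0373 0.048 ] Y [0.015  0.0229] z [0.0718 0.0784 0.0841]
```

View pics/bolt.png

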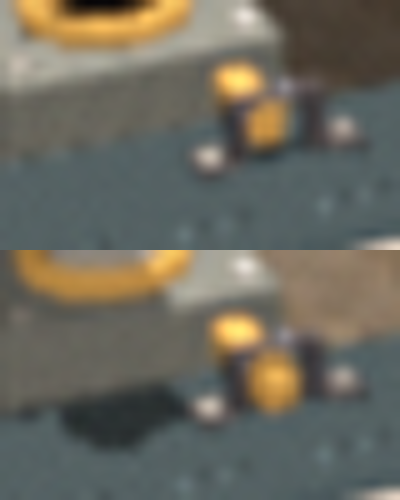

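Run:
```python
from h import *
import pickle
g=pickle.load(open("side0.pkl","rb")); f=pickle.load(open("side6.pkl","rb"))
ex=np.array([np.cos(np.radians(-10.1)),np.sin(np.radians(-10.1)),0]); ey=np.array([-ex[1],ex[0],0]); o=np.array([.5258,-.302,0])
for X in(.040,.044,.048,.052): print(X,np.round(w2px(g,o+ex*X+ey*.019+np.array([0,0,.0745])),2))
for x in(g,f):
    hsv=cv2.cvtColor(x["color"],cv2.COLOR_BGR2HSV); y=(hsv[...,0]>10)&(hsv[...,0]<35)&(hsv[...,1]>90)
    k=np.zeros_like(y);k[259:268,278:288]=1; v,u=np.nonzero(y&k); w=hsv[v,u,1].astype(float); print(len(u),u.mean(),v.mean(), (u*w).sum()/w.sum(),(v*w).sum()/w.sum(),v.max())
    print(hsv[256:269,281,1],hsv[256:269,281,2])
```

```text
0.04 [280.84 261.46]
0.044 [281.56 262.21]
0.048 [282.29 262.97]
0.052 [283.02 263.73]
22 280.8636363636364 261.59090909090907 280.8743824982357 261.6411432604093 264
[ 25  69  86  69 123 159 167 165 127  13  47  40  39] [102 129 151 136 166 194 200 186 116  59  87 101  99]
30 281.6333333333333 262.23333333333335 281.66220028208744 262.34955336154206 265
[ 21  66  89  70 118 156 162 165 165 141  30  41  43] [ 98 123 149 135 155 181 208 195 176 148 103  99 101]
```

Request:
{"name": "move_arm", "arguments": {"moves": [[0,0,0,0.006],[0,0,0,0.012],[0,0,0,0.012]]}}

```text
time_s: 14.53
tcp_pos: [0.5258, -0.3022, 0.0842]
orientation: [1.884, 2.514, 0.0]
ft_force: [2.3, -0.1, -1.3]
finger_gap: 0.0093
```

```bash
python3 tq.py
python3 - <<'E'
from h import *
import pickle
G=0
for i in range(4): f=grab("side"); G=G+f["color"].astype(float)/4
f["color"]=G.astype(np.uint8); pickle.dump(f,open("side7.pkl","wb"))
hsv=cv2.cvtColor(f["color"],cv2.COLOR_BGR2HSV); y=(hsv[...,0]>10)&(hsv[...,0]<35)&(hsv[...,1]>90)
k=np.zeros_like(y);k[259:268,278:288]=1; v,u=np.nonzero(y&k);print(len(u),u.mean(),v.mean())
cv2.imwrite("pics/bolt2.png",cv2.resize(f["color"][250:275,255:295],(800,500),interpolation=cv2.INTER_CUBIC))
E
```

```text
[ 0.057 -0.392  0.348  0.409  1.245  0.121 -0.696] yaw 106.34 [ 0.5257 -0.3022  0.0842] 14.7333
30 281.6333333333333 262.23333333333335
```

View pics/bolt2.png

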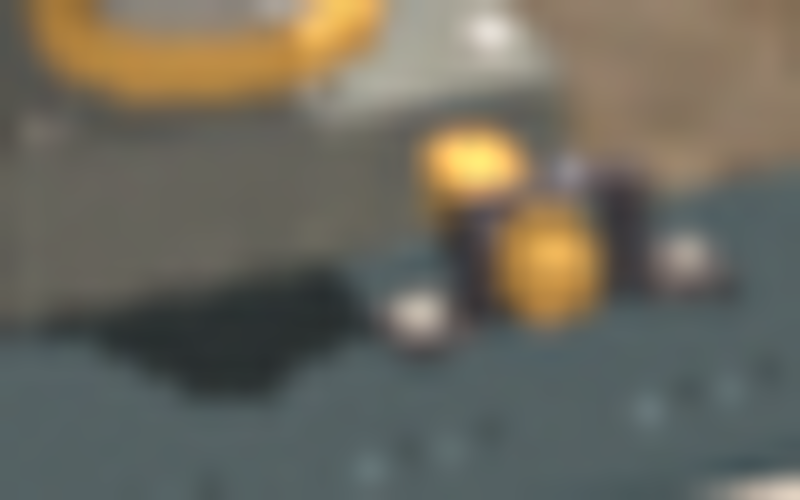

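The resisting torque has risen from 0.05 to 0.4 N·m and the bolt no longer moves, so the spindle is at its stop. I'll ease back within the slot's play and draw the key out straight.

Request:
{"name": "move_arm", "arguments": {"moves": [[0,0,0,-0.02],[0,0,0,-0.04],[0,0,0,-0.055],[0,0,0,-0.055],[0,0,-0.005,-0.055],[0,0,-0.01,-0.055],[0,0,-0.018,-0.055],[0,0,-0.026,-0.055]]}}

```text
time_s: 15.6
tcp_pos: [0.5255, -0.3022, 0.0976]
orientation: [-1.779, -2.589, 0.0]
ft_force: [0.2, 0.3, -0.5]
finger_gap: 0.0094
```

```bash
python3 tq.py
```

```text
[-0.014 -0.016  0.019  0.005  0.378 -0.274 -0.8  ] yaw 111.05 [ 0.5257 -0.3023  0.0974] 15.8
```

Request:
{"name": "move_arm", "arguments": {"moves": [[0,0,-0.02,0],[0,0,-0.05,0],[0,0,-0.08,0],[0,0,-0.11,0],[-0.04,0,-0.11,0],[-0.08,0,-0.11,0],[-0.1,0,-0.11,0],[-0.1,0,-0.11,0],[-0.1,0,-0.11,0]]}}

```text
time_s: 16.55
tcp_pos: [0.5434, -0.3489, 0.1523]
orientation: [-1.779, -2.589, -0.0]
ft_force: [0.1, -0.1, -1.2]
finger_gap: 0.0092
```

```bash
python3 lk.py w8
python3 - <<'E'
from h import *
import pickle
f=pickle.load(open("w8.pkl","rb")); P,u,v=cloud(f,np.ones((480,640),bool))
d=np.hypot(P[:,0]-.5258,P[:,1]+.302)
m=(d<.0115)&(P[:,2]>.0685)&(P[:,2]<.0745); Q=(P[m][:,:2]*1000).astype(np.float32); print(m.sum(),cv2.minAreaRect(Q)); l=cv2.fitLine(Q,cv2.DIST_HUBER,0,.01,.01).ravel(); print("tang yaw",np.degrees(np.arctan2(l[1],l[0])))
for n in("w4","w8"):
    x=pickle.load(open(n+".pkl","rb")); P,u,v=cloud(x,np.ones((480,640),bool))
    hsv=cv2.cvtColor(x["color"],cv2.COLOR_BGR2HSV)[v,u]
    ex=np.array([np.cos(np.radians(-10.1)),np.sin(np.radians(-10.1))]); ey=np.array([-ex[1],ex[0]])
    rel=P[:,:2]-np.array([.5258,-.302]); X=rel@ex; Y=rel@ey
    m=(abs(P[:,2]-.086)<.002)&(d<0.06) if 0 else (abs(P[:,2]-.086)<.0015)&(abs(X)<.04)&(abs(Y)<.045); r=cv2.minAreaRect((P[m][:,:2]*1000).astype(np.float32)); print(n,"case",r)
    m=(hsv[:,0]>15)&(hsv[:,0]<35)&(hsv[:,1]>110)&(hsv[:,2]>60)&(X>.022)&(X<.08)&(abs(Y)<.035)&(P[:,2]<.09)
    print("bolt X",np.percentile(X[m],[1,50,99]).round(4))
a=cv2.resize(f["color"][100:230,270:450],(800,578),interpolation=cv2.INTER_CUBIC); cv2.imwrite("pics/c8.png",a)
E
```

```text
16.55 [ 0.54344423 -0.34887319  0.15227447] [-1.77868491e+00 -2.58895759e+00 -1.61977075e-04] [ 0.0681771  -0.07933964 -1.19038122] [ 0.00546501 -0.04711565  0.00464639] 0.009215222820902818 [-6.83868158e-01  5.45880395e-01  1.34449585e-01  1.15987887e+00
  6.13421129e-05  5.20064601e-01]
1256 (array([ 0.52587858, -0.30208403]), np.float64(0.016754569089843033)) ((525.8453369140625, -302.1411437988281), 18.93221092224121)
315 ((525.8995361328125, -302.1053161621094), (5.9731268882751465, 19.804458618164062), 25.13685417175293)
tang yaw -64.72227
w4 case ((525.8531494140625, -301.97174072265625), (63.36085891723633, 49.66039276123047), 79.60841369628906)
bolt X [0.0249 0.0352 0.0449]
w8 case ((525.87158203125, -302.13323974609375), (63.561485290527344, 49.5827751159668), 79.54847717285156)
bolt X [0.0249 0.0362 0.0469]
```

View pics/c8.png

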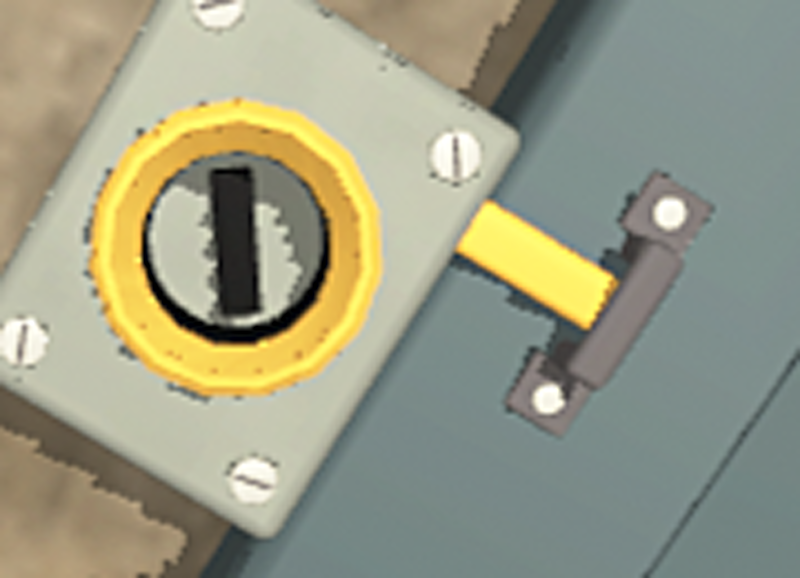

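View pics/w8.png

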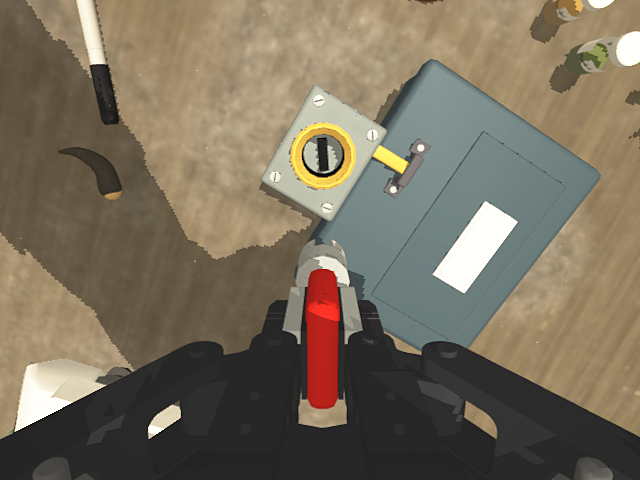

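The tang is now at -64.7° (stop expected at -64.5 to -64.9°). The bolt, crop (540,265), runs into the keeper, and the key is out. Back to the stand.

Request:
{"name": "move_arm", "arguments": {"moves": [[0.04,-0.004,0,0],[0.1,-0.01,0,0],[0.16,-0.015,0,0],[0.22,-0.02,0,0],[0.28,-0.026,0,0],[0.34,-0.032,0,0],[0.4,-0.038,0,0],[0.45,-0.042,0,0],[0.48,-0.044,0,0],[0.4876,-0.0446,0,0],[0.4876,-0.0446,0,0],[0.4876,-0.0446,0,0]]}}

```text
time_s: 17.6
tcp_pos: [0.436, -0.1299, 0.1525]
orientation: [1.777, 2.589, -0.0]
ft_force: [0.2, -0.4, 0.1]
finger_gap: 0.0093
```

```bash
python3 ck.py u1
```

```text
{'time_s': np.float64(17.6), 'tcp_pos': array([ 0.436 , -0.1299,  0.1525]), 'orientation': array([ 1.7770e+00,  2.5891e+00, -1.0000e-04]), 'ft_force': array([ 0.231 , -0.4216,  0.0624]), 'ft_torque': array([-0.0194,  0.025 , -0.0412])}
toolx yaw 111.07402202558605
```

View pics/u1w.png

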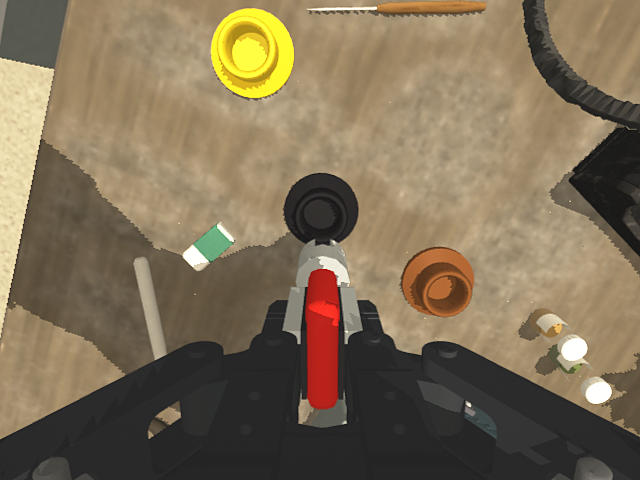

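Request:
{"name": "move_arm", "arguments": {"moves": [[0.002,-0.0015,0.03,0],[0.002,-0.0015,0.07,0],[0.002,-0.0015,0.11,0],[0.002,-0.0015,0.145,0],[0.002,-0.0015,0.17,0],[0.002,-0.0015,0.182,0],[0.002,-0.0015,0.182,0]]}}

```text
time_s: 18.33
tcp_pos: [0.4335, -0.1288, 0.06]
orientation: [-1.778, -2.587, 0.001]
ft_force: [-1.0, 0.0, -1.2]
finger_gap: 0.0095
```

```bash
python3 ck.py u2
python3 - <<'E'
from h import *
f=grab("scene"); a=cv2.resize(f["color"][200:300,230:330],(400,400),interpolation=cv2.INTER_CUBIC)
f=grab("side"); b=cv2.resize(f["color"][180:270,260:350],(400,400),interpolation=cv2.INTER_CUBIC); cv2.imwrite("pics/u2.png",np.hstack([a,b]))
E
```

```text
{'time_s': np.float64(18.3333), 'tcp_pos': array([ 0.4335, -0.1288,  0.06  ]), 'orientation': array([-1.7778e+00, -2.5873e+00,  6.0000e-04]), 'ft_force': array([-0.9659,  0.0393, -1.2387]), 'ft_torque': array([-0.009 ,  0.0477, -0.0025])}
toolx yaw 111.0108693753904
```

View pics/u2.png

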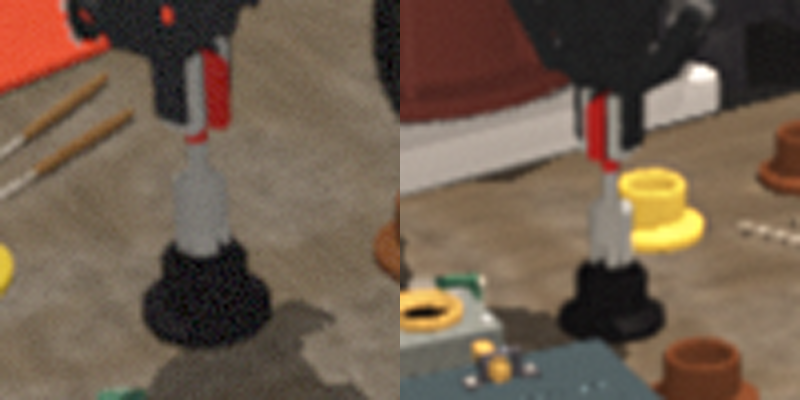

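```bash
python3 tq.py
```

```text
[ 0.014  0.024 -0.004 -0.     0.381  0.173 -1.116] yaw 111.06 [ 0.4345 -0.1288  0.0616] 18.7833
```

Request:
{"name": "move_arm", "arguments": {"moves": [[0,0.0005,0.01,0],[0,0.0005,0.02,0],[0,0.0005,0.03,0],[0,0.0005,0.04,0],[0,0.0005,0.05,0],[0,0.0005,0.055,0],[0,0.0005,0.055,0],[0,0.0005,0.055,0]]}}

```text
time_s: 19.45
tcp_pos: [0.4343, -0.1285, 0.0335]
orientation: [-1.778, -2.59, 0.0]
ft_force: [-0.1, 0.5, -1.2]
finger_gap: 0.0096
```

```bash
python3 tq.py
```

```text
[-0.03  -0.015 -0.019 -0.    -0.132 -0.066 -0.985] yaw 111.06 [ 0.4347 -0.1286  0.0339] 19.65
```

Request:
{"name": "move_arm", "arguments": {"moves": [[0,0,0.002,0],[0,0,0.0035,0],[0,0,0.0045,0],[0,0,0.0045,0]]}}

```text
time_s: 19.98
tcp_pos: [0.4344, -0.1285, 0.0314]
orientation: [-1.778, -2.59, 0.0]
ft_force: [-0.0, 0.5, -1.9]
finger_gap: 0.0094
```

```bash
python3 tq.py
```

```text
[ 0.016  0.03   0.001 -0.    -0.349  0.071 -0.581] yaw 111.06 [ 0.4345 -0.1286  0.0315] 20.1833
```

Request:
{"name": "move_arm", "arguments": {"moves": [[0,0,0.001,0],[0,0,0.001,0],[0,0,0.001,0]]}}

```text
time_s: 20.43
tcp_pos: [0.4346, -0.1286, 0.0311]
orientation: [1.778, 2.59, 0.0]
ft_force: [-0.7, 0.6, 1.3]
finger_gap: 0.0091
```

```bash
python3 tq.py
```

```text
[ 0.091  0.099 -0.02  -0.    -0.401  0.166  2.96 ] yaw 111.06 [ 0.4346 -0.1286  0.031 ] 20.6333
```

The key is on the floor of the stand (about 4 N contact). Releasing.

Request:
{"name": "move_arm", "arguments": {"moves": [[0,0,0,0],[0,0,0,0],[0,0,0,0],[0,0,0,0],[0,0,0,0],[0,0,0,0],[0,0,-0.02,0],[0,0,-0.06,0],[0,0,-0.12,0],[0,0,-0.2,0],[0,0,-0.28,0],[0,0,-0.36,0],[0,0,-0.36,0],[0,0,-0.36,0]], "claw": 0.2}}

```text
time_s: 21.8
tcp_pos: [0.4359, -0.1292, 0.2131]
orientation: [1.775, 2.586, 0.001]
ft_force: [-0.1, 0.1, -1.2]
finger_gap: 0.0516
```

Run:
```python
from h import *
import pickle
o=bot.get_obs(); print(o["time_s"],o["tcp_pos"],o["finger_gap"],o["ft_force"])
f=grab("wrist"); cv2.imwrite("pics/e_w.png",f["color"]); P,u,v=cloud(f,np.ones((480,640),bool)); d=np.hypot(P[:,0]-.435,P[:,1]+.129)
hsv=cv2.cvtColor(f["color"],cv2.COLOR_BGR2HSV)[v,u]
r=(d<.035)&((hsv[:,0]<8)|(hsv[:,0]>172))&(hsv[:,1]>140)&(P[:,2]>.097)&(P[:,2]<.12); Q=P[r]; print(len(Q),Q[:,2].max(),cv2.minAreaRect((Q[:,:2]*1000).astype(np.float32)))
for n in("scene","side"):
    f=grab(n); cv2.imwrite(f"pics/e_{n}.png",f["color"])
```

```text
21.8 [ 0.43594107 -0.12924283  0.21309753] 0.051639261472825944 [-0.13209023  0.09423498 -1.22379644]
619 0.10536220980072569 ((434.4400939941406, -128.0563507080078), (9.432018280029297, 35.10703659057617), 20.768112182617188)
```

View pics/e_scene.png

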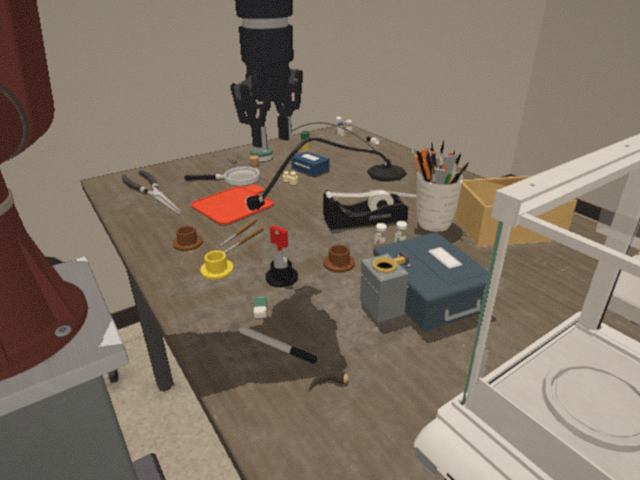

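View pics/e_side.png

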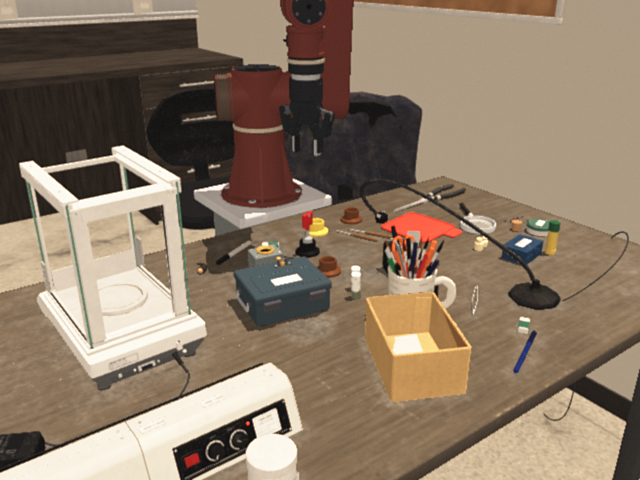

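View pics/e_w.png

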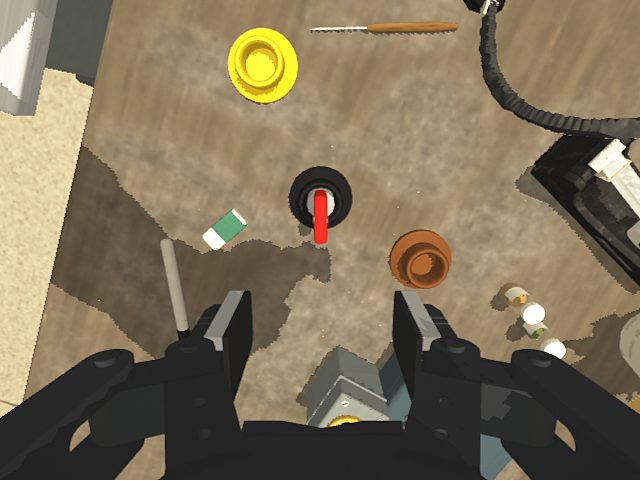

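The key stands upright in the black stand (scene (281,255), wrist (320,205)), its top at the same height as before (0.105 m). The vials, claw and marker are where they were, and the arm is clear. Handing in.

Run:
```python
from h import *
print(bot.job_done())
```

```text
the job is handed in; nothing more can be done
None
```

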